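Put the dosing supplies back in their own spill trays

ROBOT

A 6-joint arm with a two-finger parallel gripper is mounted at the origin on the work surface. World frame = base frame: x ahead of the robot, y to its left, z up, the work surface at z = 0. Lengths are in m, angles in rad, forces in N, time in s.
With the tool pointing down it reaches from about 0.275 to 1 m from the base axis. Payload 8.4 kg.
Tool frame: the origin (TCP) lies midway between the tips of the shut fingers; the grasp point (between the pads) lies 19 mm behind it; y points along the fingers, z is the direction in which the jaws open and shut, and the axes are right-handed (so a half turn about y gives the same grasp; the last joint's range is limited). The gripper opens to 85 mm and grips with 20 to 120 N. Pads are 22 mm wide; open, the fingers measure 114 mm over their backs; the gripper's body (76 mm by 85 mm) begins 54 mm behind the grasp point. The pads swing forward as they close: fully open they stand 13 mm farther back than shut.
Start: joints at [-0.002, 0.353, 1.633, -0, 1.155, -0.002], TCP at [0.625, -0, 0.231] pointing down, gripper open.
Joint ranges: [-2.63, 2.63], [-0.92, 2.1], [0.06, 2.66], [-1.3, 4.44], [0, 2.69], [-3.02, 3.02]. Speed limits (rad/s): [2.22, 2.22, 2.79, 3.14, 3.14, 3.14].

INTERFACE

Orientations are given as a unit quaternion [x, y, z, w].
In Python, from bench import get_obs, get_image, get_calibration, hand_in gives the robot as it stands.
- The arm moves only by the tool step_arm, never from a script. Its argument "commands" is a list of rows, each a list of 4 numbers: the shift along the tool's x, y, z in mm, then the turn about the tool's y in degrees. A call has exactly 8 rows; each row shifts and turns the pose as measured when the row begins, along the tool's axes as they then stand; what a row does not reach is not made up. A row lasts 1/12 s, in which the tool goes at most 41.7 mm and 7.16 degrees, less where a joint would pass 70% of its speed; a pose out of reach is approached as far as the arm can. A call with a gripper value outside its range is refused whole. "grip" is the opening in per cent of the stroke, from 0 (shut) to 100 (fully open), set as the call begins (left out, the last holds). The fingers move at their own pace and stop on an object; "force" is the grip in N (left out, the last holds). Time passes only in rows, so rows that do not move let the fingers close, or fill a call up. It gives the time, the measured TCP pose, the force and the opening at its end, in the units of the state.
- get_obs(): the state, without advancing time (a new reading comes with each control period).
- get_image(name): name is "scene" or "side" or "wrist"; returns the picture (480x640x3 uint8, red, green, blue); there is no depth.
- get_calibration(name): a dict with "camera_matrix" (3x3 intrinsics, pixels), "k1" (the pictures are not rectified: a ray, as slopes to the right and down, at radius r is drawn at 1 + k1 r^2 times it, then the intrinsics apply), "R" (3x3) and "t" (3): a world point X has camera coordinates R X + t. Camera axes: x right, y down, z forward; pixel columns grow to the right and rows downward; lengths in m; the calibration is good to about 2 mm. A picture is of the moment at which its call begins: read the wrist's pose just before it. get_calibration takes no time and is no camera call; for the wrist camera it gives the pose at the moment of the call.
- hand_in(): hands the job in, once; it reports no verdict.
The state is a dict: "clock": time; "joint_positions": joint angles; "qvel": joint speeds; "joint_torque": joint torques, N m; "tool_pos": TCP position; "eef_rot": TCP orientation; "force": force on the tool from outside, world axes, zero at the start; "ft_torque": the same for the moment, N m; "finger_gap": finger opening in m.
Only numpy, scipy, OpenCV 4.12 (cv2) and the standard library are available. Lean on these libraries where they do the work, as an engineer would, in place of code of your own. Each camera call takes 0.05 s, during which the arm holds its last target.

TASK

The supplies on the plant desk stand in each other's places: put the tall bottle in the middle of the round steel saucer, the rectangular jug in the middle of the square tray, the squat tub in the middle of the cork board, and the long kit case in the middle of the oblong tray, lying lengthways. Every place holds one thing only, so use the round rubber mat as the free spot on the way, setting a thing down near its middle and letting go of it. Set everything down upright without dropping it, leave the mat empty at the end, and leave the coffee mug where it stands.

Things in the scene. Friction and masses are not known exactly. Their poses are not given: they have to be found in the camera images.
- bottle_mid (a point): Tall round white bottle with a narrow black cap, closed: 50 mm diameter up to 80 mm, then a shoulder and a 30 mm cap, 115 mm tall in all, 0.14 to 0.28 kg. This point is on its axis, half-way up (57.5 mm above its underside); z up.
- jug_mid (a point): Small white jug of rectangular plan with an off-centre black screw cap: body 56 mm (along its x) by 44 mm (along its y), straight-sided up to 70 mm, cap (27 mm diameter, 10 mm off centre towards +x) up to 96 mm, 0.14 to 0.28 kg. This point is over the centre of its base, half-way up (48 mm above its underside); z up.
- tub_mid (a point): Squat round white tub with a wide black lid: 64 mm diameter over the lid, 62 mm below it, 56 mm tall (the lid is the upper 14 mm), 0.14 to 0.28 kg. This point is on its axis, half-way up (28 mm above its underside); z up.
- kit_mid (a point): Black oblong test-kit case with a small steel latch, lying flat: 84 mm long (its x) by 42 mm wide (its y) by 56 mm tall, lid firmly shut, 0.14 to 0.28 kg. This point is at its centre, 28 mm above its underside; z up.
- saucer: Round steel spill saucer, fixed to the desk: 116 mm outer diameter, inner floor 108 mm across and 5 mm above the desk, rim 11 mm high and 4 mm thick. Origin: centre of its underside, on the desk. It holds the tub or the kit case at the start; the bottle belongs in it.
- square_tray: Square grey plastic tray, fixed: 112 x 112 mm outside, 104 x 104 mm inside, inner floor 5 mm above the desk, rim 11 mm high. Origin: centre of its underside; x and y along its sides. It holds the tub or the kit case at the start; the jug belongs in it.
- oblong_tray: Oblong grey plastic tray, fixed: 86 mm (its x) by 142 mm (its y) outside, 78 by 134 mm inside, inner floor 5 mm above the desk, rim 11 mm high. Origin: centre of its underside. It holds the bottle or the jug at the start; the kit case belongs in it, its length along the tray's length (the case's x along the tray's y, either way round).
- cork_board: Square flat cork board without a rim, fixed: 110 x 110 mm, 5 mm thick. Origin: centre of its underside. It holds the bottle or the jug at the start; the tub belongs on it.
- mat: Round black rubber mat, fixed: 110 mm diameter, 3 mm thick, empty at the start: the free spot. Origin: centre of its underside.
- mug: Blue glazed coffee mug standing among the trays, 76 mm diameter and 85 mm tall with a handle on its +y side, loose; to be left alone. Origin: centre of its underside.

How it is judged:
On the way:
1. one of the four things has been set down upright on the rubber mat, its centre within 30 mm of the mat's centre, and let go (((horizontal distance between bottle_mid and mat below 0.03 m and height (world z) of bottle_mid below 0.0655 m and angle between bottle_mid's own z axis and vertical below 0.12 rad and contact force between the fingers and bottle below 0.05 N and linear speed of bottle below 0.02 m/s) or (horizontal distance between jug_mid and mat below 0.03 m and height (world z) of jug_mid below 0.056 m and angle between jug_mid's own z axis and vertical below 0.12 rad and contact force between the fingers and jug below 0.05 N and linear speed of jug below 0.02 m/s) or (horizontal distance between tub_mid and mat below 0.03 m and height (world z) of tub_mid below 0.036 m and angle between tub_mid's own z axis and vertical below 0.12 rad and contact force between the fingers and tub below 0.05 N and linear speed of tub below 0.02 m/s) or (horizontal distance between kit_mid and mat below 0.03 m and height (world z) of kit_mid below 0.036 m and angle between kit_mid's own z axis and vertical below 0.12 rad and contact force between the fingers and kit below 0.05 N and linear speed of kit below 0.02 m/s))), for 0.2 s.
At the end, for the whole second after the job is handed in: Bottle in the saucer, jug in the square tray, tub on the cork board and kit case in the oblong tray (lengthways, within 0.35 rad), each with its centre within 15 mm of its place's centre, standing flat on its floor (within 5 mm of height, 0.12 rad of tilt), released and at rest; so the mat is empty (horizontal distance between bottle_mid and saucer below 0.015 m and height (world z) of bottle_mid below 0.0675 m and angle between each of bottle_mid, jug_mid, tub_mid, kit_mid's own z axis and vertical below 0.12 rad and contact force between the fingers and bottle below 0.05 N and linear speed of each of bottle, jug, tub, kit below 0.02 m/s and horizontal distance between jug_mid and square_tray below 0.015 m and height (world z) of jug_mid below 0.058 m and contact force between the fingers and jug below 0.05 N and horizontal distance between tub_mid and cork_board below 0.015 m and height (world z) of each of tub_mid, kit_mid below 0.038 m and contact force between the fingers and tub below 0.05 N and horizontal distance between kit_mid and oblong_tray below 0.015 m and contact force between the fingers and kit below 0.05 N and angle between the x axis of kit_mid and the y axis of oblong_tray, either way round below 0.35 rad); the robot touches nothing.
It fails at once if the mug is pushed more than 20 mm or tipped (distance of mug from where it was at the start of the episode above 0.02 m or angle between mug's own z axis and vertical above 0.35 rad).
It fails at once if one of the four things falls freely (faster than 0.9 m/s with no finger touching it, a drop of about 40 mm) ((contact force between the fingers and bottle below 0.05 N and linear speed of bottle above 0.9 m/s) or (contact force between the fingers and jug below 0.05 N and linear speed of jug above 0.9 m/s) or (contact force between the fingers and tub below 0.05 N and linear speed of tub above 0.9 m/s) or (contact force between the fingers and kit below 0.05 N and linear speed of kit above 0.9 m/s)).
It also fails if it takes over 144 s, if anything falls off the work surface, if the arm or the gripper's body presses on something with over 40 N, if the wrist force passes 120 N, or if a joint passes its speed limit or range.

## Working session

There is one attempt and no reset: what is moved stays moved. The work goes in short steps, Python scripts to look and compute and a tool call to move; the robot and the scene stay as the last step left them, time stands still between calls to the robot, and variables do not carry over. Pictures are saved under pics/ and viewed, and the job is handed in when it is done.

Besides the shell and the picture viewer there is one more tool, called after "Emit:" as a command line: name --pt "numbers of a row" for each row, then --argument value for the rest. step_arm: Moves the arm, as the interface text tells. Its arguments: {"type":"object","properties":{"commands":{"type":"array","items":{"type":"array","items":{"type":"number"}}},"grip":{"type":"number"},"force":{"type":"number"}},"required":["commands"]}

```bash
ls; mkdir -p pics
python3 - <<'E'
from bench import *
import cv2,numpy as np
o=get_obs();print({k:np.round(v,3).tolist() for k,v in o.items()})
for n in ["scene","side","wrist"]:
    c=get_calibration(n);print(n,{k:np.round(v,4).tolist() for k,v in c.items()})
    im=get_image(n);cv2.imwrite(f"pics/{n}0.png",im[:,:,::-1])
E
```

```text
pics
{'clock': 0.0, 'joint_positions': [-0.002, 0.354, 1.634, -0.0, 1.155, -0.002], 'qvel': [0.002, 0.001, 0.001, 0.001, -0.002, 0.001], 'joint_torque': [-0.002, -60.524, -34.206, -0.0, 0.009, 0.0], 'tool_pos': [0.625, 0.0, 0.231], 'eef_rot': [0.5, -0.5, 0.5, -0.5], 'force': [-0.248, 0.817, 0.935], 'ft_torque': [-0.019, -0.012, -0.005], 'finger_gap': 0.085}
scene {'camera_matrix': [[591.3224, 0.0, 320.2511], [0.0, 591.3224, 240.434], [0.0, 0.0, 1.0]], 'k1': -0.1714, 'R': [[0.3607, 0.9326, 0.0118], [0.8117, -0.3076, -0.4964], [-0.4594, 0.1887, -0.868]], 't': [-0.2083, -0.4204, 1.3512]}
side {'camera_matrix': [[436.8533, 0.0, 314.8468], [0.0, 436.8533, 245.4696], [0.0, 0.0, 1.0]], 'k1': -0.105, 'R': [[-0.9997, 0.0144, -0.0189], [0.0235, 0.706, -0.7078], [0.0032, -0.7081, -0.7061]], 't': [0.5548, 0.0512, 0.6915]}
wrist {'camera_matrix': [[379.8713, 0.0, 318.8414], [0.0, 379.8713, 230.963], [0.0, 0.0, 1.0]], 'k1': -0.0805, 'R': [[1.0, 0.0003, -0.0007], [0.0005, -0.9546, 0.298], [-0.0006, -0.298, -0.9546]], 't': [-0.6236, -0.0398, 0.3797]}
```

View pics/scene0.png

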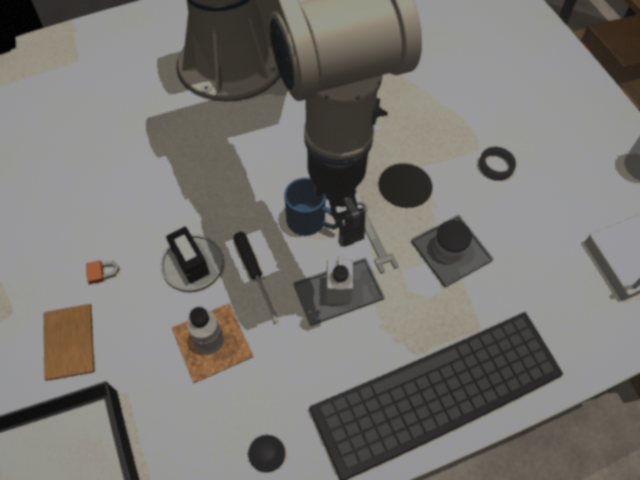

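View pics/side0.png

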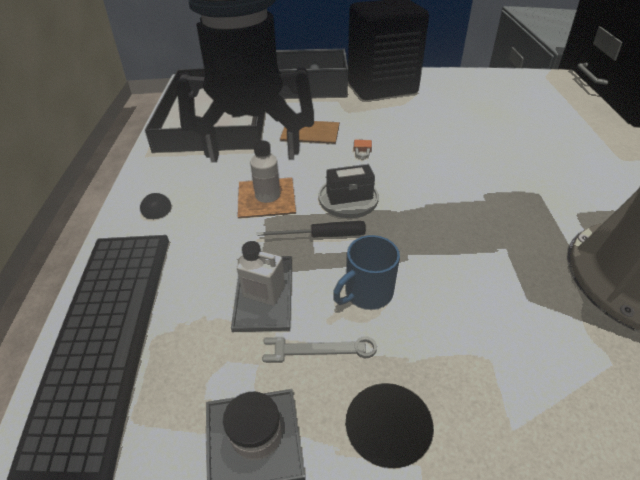

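View pics/wrist0.png

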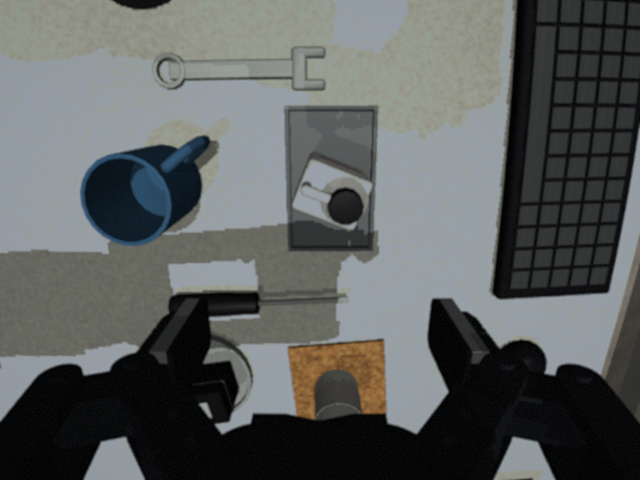

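```bash
cat > h.py <<'E'
from bench import *
import cv2,numpy as np,json
from scipy.spatial.transform import Rotation as Rn
def proj(c,P):
    r,_=cv2.Rodrigues(np.array(c["R"]));
    return cv2.projectPoints(np.array(P,float).reshape(-1,1,3),r,np.array(c["t"],float),np.array(c["camera_matrix"]),np.array([c["k1"],0,0,0.]))[0].reshape(-1,2)
def unproj(c,px,z):
    px=np.array(px,float).reshape(-1,1,2)
    u=cv2.undistortPointsIter(px,np.array(c["camera_matrix"]),np.array([c["k1"],0,0,0.]),None,None,(3,50,1e-10)).reshape(-1,2)
    R=np.array(c["R"]);C=-R.T@np.array(c["t"]);d=np.c_[u,np.ones(len(u))]@R
    s=(z-C[2])/d[:,2];return C+s[:,None]*d
def st():
    o=get_obs();R=Rn.from_quat(o["eef_rot"]).as_matrix();return o,R
E
python3 - <<'E'
from h import *
o,R=st();print(R.round(3))
im=cv2.imread("pics/scene0.png")
a=im[220:400,150:400];cv2.imwrite("pics/c1.png",cv2.resize(a,None,fx=3.2,fy=3.2,interpolation=cv2.INTER_CUBIC))
a=im[150:300,280:520];cv2.imwrite("pics/c2.png",cv2.resize(a,None,fx=3.2,fy=3.2,interpolation=cv2.INTER_CUBIC))
E
```

```text
[[ 0.    -0.001  1.   ]
 [-1.    -0.     0.   ]
 [ 0.    -1.    -0.001]]
```

View pics/c1.png

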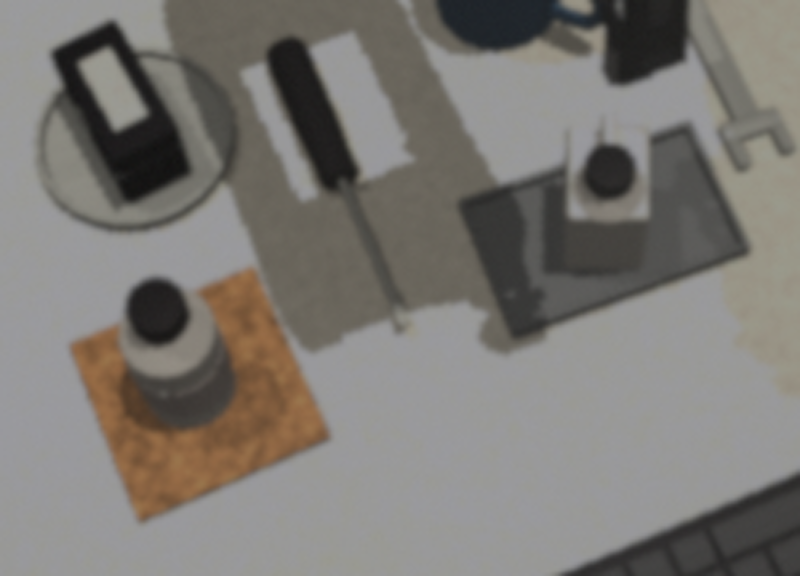

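View pics/c2.png

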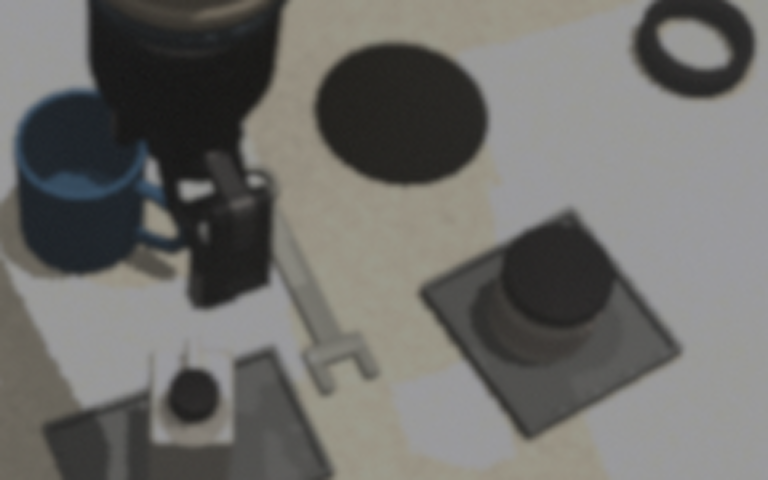

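Run:
```python
from h import *
c=get_calibration("scene")
def f(o,pts,z):
    p=(np.array(pts,float)+.5)/3.2-.5+np.array(o);return unproj(c,p,z)
A=(150,220);B=(280,150)
def sq(n,o,pts,z):
    P=f(o,pts,z)[:,:2];print(n,"ctr",P.mean(0).round(4));
    for i in range(4):
        d=P[(i+1)%4]-P[i];print("   ",np.hypot(*d).round(4),np.degrees(np.arctan2(d[1],d[0])).round(1))
sq("cork",A,[(70,345),(254,268),(330,437),(138,522)],.005)
sq("oblong",A,[(460,203),(690,124),(748,250),(514,337)],.011)
sq("square",B,[(420,292),(572,208),(681,351),(528,438)],.011)
sq("saucer",A,[(38,145),(150,52),(238,128),(130,228)],.011)
sq("mat",B,[(314,112),(399,42),(488,118),(404,185)],.003)
sq("mug",B,[(14,145),(80,90),(145,142),(80,195)],.085)
sq("tub",B,[(502,272),(556,217),(615,274),(560,326)],.061)
sq("kit",A,[(52,50),(112,20),(188,145),(122,177)],.061)
print("bottle",f(A,[(158,304)],.12),"jug",f(A,[(609,168)],.101))
```

```text
cork ctr [ 0.6493 -0.2285]
    0.1088 94.6
    0.1082 4.8
    0.1096 -85.0
    0.109 -175.6
oblong ctr [0.6387 0.0109]
    0.1402 90.1
    0.0842 -0.7
    0.1392 -89.2
    0.0857 179.9
square ctr [0.637  0.2402]
    0.1142 100.1
    0.1114 7.6
    0.1116 -81.2
    0.1089 -171.1
saucer ctr [ 0.4922 -0.217 ]
    0.0855 115.4
    0.0752 27.2
    0.0847 -62.4
    0.0785 -152.3
mat ctr [0.4683 0.224 ]
    0.08 112.8
    0.0782 20.4
    0.0762 -69.5
    0.075 -156.8
mug ctr [0.4711 0.0099]
    0.0529 115.2
    0.0515 24.9
    0.0507 -66.5
    0.0501 -152.6
tub ctr [0.6318 0.2362]
    0.0507 115.2
    0.0478 17.2
    0.0488 -67.7
    0.0451 -160.7
kit ctr [ 0.4922 -0.2201]
    0.0375 100.6
    0.0936 11.6
    0.0393 -81.1
    0.0924 -169.5
bottle [[ 0.6460404  -0.22939037  0.12      ]] jug [[0.64626465 0.00680715 0.101     ]]
```

Emit:
step_arm --pt "-30 0 1" --pt "-30 0 1" --pt "-30 0 1" --pt "-30 0 1" --pt "-30 0 1" --pt "-30 0 1" --pt "-30 0 1" --pt "-26 0 0" --grip 100 --force 40

```text
schema error: expected 4 numbers
```

Emit:
step_arm --pt "-30 0 1 0" --pt "-30 0 1 0" --pt "-30 0 1 0" --pt "-30 0 1 0" --pt "-30 0 1 0" --pt "-30 0 1 0" --pt "-30 0 1 0" --pt "-26 0 0 0" --grip 100 --force 40

```text
clock: 0.82
tool_pos: [0.6313, 0.2394, 0.2279]
eef_rot: [-0.5, 0.503, -0.502, 0.496]
force: [0.2, 0.6, -0.1]
finger_gap: 0.0851
```

```bash
cat >> h.py <<'E'
def show(n,f,k=None):
    c=get_calibration(n);im=get_image(n)[:,:,::-1].copy();cv2.imwrite(f"pics/{f}.png",im);np.savez(f"pics/{f}.npz",**{k:np.array(v) for k,v in c.items()});return c,im
def load(f):
    d=np.load(f"pics/{f}.npz");return {k:d[k] for k in d}
def axes_draw():pass
E
python3 - <<'E'
from h import *
o,R=st();print(o["tool_pos"],R.round(3),o["clock"])
show("wrist","w1")
E
```

```text
[0.63125304 0.239366   0.22792405] [[-0.008 -0.005  1.   ]
 [-1.    -0.003 -0.008]
 [ 0.003 -1.    -0.005]] 0.8167
```

View pics/w1.png

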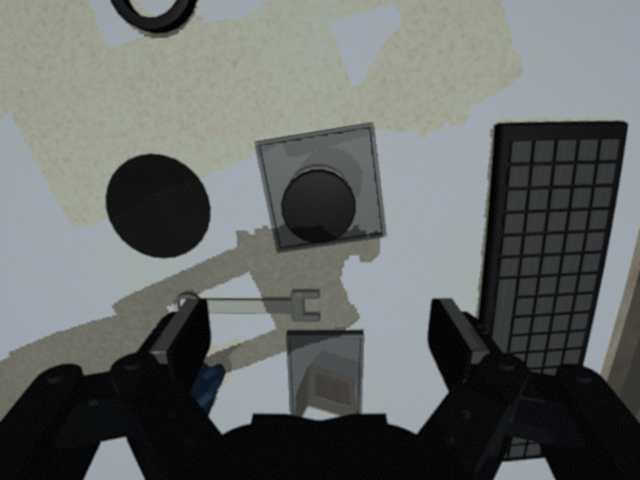

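Run:
```python
from h import *
c=load("w1")
P=unproj(c,[(257,142),(373,124),(385,235),(278,249)],.011);print(P.mean(0)); d=P-np.roll(P,1,0);print(np.hypot(d[:,0],d[:,1]),np.degrees(np.arctan2(d[:,1],d[:,0])))
P=unproj(c,[(281,205),(355,203),(318,167),(318,242)],.061);print(P)
P=unproj(c,[(106,205),(210,205),(158,153),(158,257)],.003);print(P,P.mean(0))
```

```text
[0.6337954  0.24327889 0.011     ]
[0.10723825 0.1086033  0.10848848 0.10837027] [  98.30469382    8.16569972  -81.82378871 -172.49548429]
[[0.59800615 0.24046965 0.061     ]
 [0.6600138  0.2417481  0.061     ]
 [0.62931939 0.2720273  0.061     ]
 [0.62875366 0.20743326 0.061     ]]
[[0.41147274 0.22847775 0.003     ]
 [0.52028557 0.22715722 0.003     ]
 [0.47339252 0.27968739 0.003     ]
 [0.45898816 0.17143572 0.003     ]] [0.46603475 0.22668952 0.003     ]
```

Emit:
step_arm --pt "0 30 0 0" --pt "0 30 0 0" --pt "0 30 0 0" --pt "0 30 0 0" --pt "0 30 0 0" --pt "0 25 0 0" --pt "0 15 0 0" --pt "0 10 0 0"

```text
clock: 1.53
tool_pos: [0.6321, 0.249, 0.0221]
eef_rot: [-0.499, 0.5, -0.5, 0.501]
force: [-0.6, 0.6, -0.0]
finger_gap: 0.0855
```

Emit:
step_arm --pt "4 2 -1 0" --pt "4 2 -1 0" --pt "2 2 0 0" --pt "0 1 0 0" --pt "0 0 0 0" --pt "0 0 0 0" --pt "0 0 0 0" --pt "0 0 0 0"

```text
clock: 2.2
tool_pos: [0.6313, 0.2374, 0.0168]
eef_rot: [-0.498, 0.5, -0.5, 0.502]
force: [1.0, -0.1, -0.3]
finger_gap: 0.0857
```

Close.

Emit:
step_arm --pt "0 0 0 0" --pt "0 0 0 0" --pt "0 0 0 0" --pt "0 0 0 0" --pt "0 0 0 0" --pt "0 0 0 0" --pt "0 0 0 0" --pt "0 0 0 0" --grip 0 --force 50

```text
clock: 2.87
tool_pos: [0.6319, 0.2381, 0.0182]
eef_rot: [-0.498, 0.5, -0.501, 0.502]
force: [0.2, -0.2, 1.4]
finger_gap: 0.0631
```

Emit:
step_arm --pt "0 -10 0 0" --pt "0 -20 0 0" --pt "0 -20 0 0" --pt "0 -10 0 0" --pt "0 0 0 0" --pt "0 0 -10 0" --pt "0 0 -20 0" --pt "0 0 -20 0"

```text
clock: 3.53
tool_pos: [0.5811, 0.2374, 0.0798]
eef_rot: [-0.497, 0.5, -0.501, 0.502]
force: [-0.2, 0.0, -1.8]
finger_gap: 0.0625
```

Emit:
step_arm --pt "1 0 -20 0" --pt "2 0 -20 0" --pt "2 0 -20 0" --pt "2 0 -20 0" --pt "2 0 -16 0" --pt "1 0 -8 0" --pt "0 0 0 0" --pt "0 0 0 0"

```text
clock: 4.2
tool_pos: [0.4584, 0.2237, 0.0726]
eef_rot: [0.502, -0.502, 0.499, -0.497]
force: [0.5, 0.4, -0.8]
finger_gap: 0.0631
```

Emit:
step_arm --pt "0 10 4 0" --pt "0 15 4 0" --pt "0 12 1 0" --pt "0 8 0 0" --pt "0 4 0 0" --pt "0 2 0 0" --pt "0 0 0 0" --pt "0 0 0 0"

```text
clock: 4.87
tool_pos: [0.4748, 0.2251, 0.0165]
eef_rot: [-0.5, 0.501, -0.5, 0.499]
force: [-0.0, 0.8, -1.8]
finger_gap: 0.0625
```

Emit:
step_arm --pt "0 1 0 0" --pt "0 0 0 0" --pt "0 0 0 0" --pt "0 0 0 0" --pt "0 0 0 0" --pt "0 0 0 0" --pt "0 0 0 0" --pt "0 0 0 0"

```text
clock: 5.53
tool_pos: [0.4762, 0.2258, 0.0185]
eef_rot: [-0.499, 0.501, -0.5, 0.5]
force: [0.3, -0.3, -2.1]
finger_gap: 0.0626
```

Emit:
step_arm --pt "0 0 0 0" --pt "0 0 0 0" --pt "0 0 0 0" --pt "0 0 0 0" --pt "0 0 0 0" --pt "0 0 0 0" --pt "0 0 0 0" --pt "0 0 0 0" --grip 100

```text
clock: 6.2
tool_pos: [0.4767, 0.226, 0.0188]
eef_rot: [-0.498, 0.501, -0.5, 0.501]
force: [0.4, 0.1, 0.4]
finger_gap: 0.0854
```

Emit:
step_arm --pt "0 0 0 0" --pt "0 0 0 0" --pt "0 0 0 0" --pt "0 -10 0 0" --pt "0 -30 0 0" --pt "0 -30 0 0" --pt "0 -35 0 0" --pt "0 -35 0 0"

```text
clock: 6.87
tool_pos: [0.4713, 0.2232, 0.1586]
eef_rot: [0.504, -0.502, 0.498, -0.495]
force: [0.4, 0.3, -0.0]
finger_gap: 0.0854
```

Emit:
step_arm --pt "0 -35 0 0" --pt "0 -30 10 0" --pt "25 -5 25 0" --pt "30 0 25 0" --pt "30 0 25 0" --pt "30 0 25 0" --pt "30 0 25 0" --pt "30 0 25 0"

```text
clock: 7.53
tool_pos: [0.6369, 0.0484, 0.2513]
eef_rot: [-0.499, 0.497, -0.499, 0.505]
force: [1.1, 0.8, 0.6]
finger_gap: 0.0853
```

Emit:
step_arm --pt "25 0 10 0" --pt "10 0 0 0" --pt "0 0 0 0" --pt "0 0 0 0" --pt "0 0 0 0" --pt "0 0 0 0" --pt "0 0 0 0" --pt "0 0 0 0"

```text
clock: 8.2
tool_pos: [0.6482, 0.0099, 0.2544]
eef_rot: [-0.498, 0.498, -0.5, 0.505]
force: [-0.2, -0.1, 0.1]
finger_gap: 0.0854
```

Run:
```python
from h import *
show("wrist","w2");show("scene","s2")
im=cv2.imread("pics/w2.png")
a=im[80:300,220:440];cv2.imwrite("pics/w2c.png",cv2.resize(a,None,fx=2.7,fy=2.7,interpolation=cv2.INTER_CUBIC))
```

```text
(no output)
```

View pics/w2c.png

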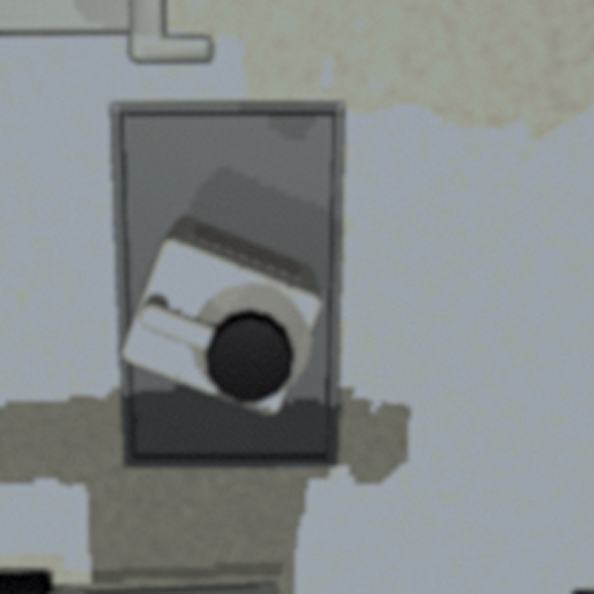

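View pics/s2.png

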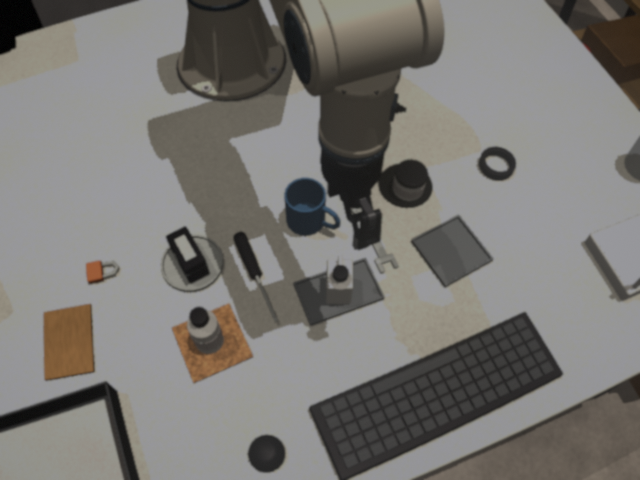

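Run:
```python
from h import *
c=load("w2")
def f(pts,z): return unproj(c,(np.array(pts,float)+.5)/2.7-.5+np.array([220,80]),z)
for pts,z in (([(170,238),(322,298),(275,413),(123,354)],.075),([(110,102),(345,102),(336,464),(126,465)],.011)):
    P=f(pts,z);print(P.mean(0)); d=P-np.roll(P,1,0);print(np.hypot(d[:,0],d[:,1]),np.degrees(np.arctan2(d[:,1],d[:,0])))
print(f([(250,356)],.101))
o,R=st();print(o["tool_pos"],R.round(3),o["joint_positions"])
```

```text
[0.63469001 0.01282262 0.075     ]
[0.04085246 0.05174312 0.04124123 0.05331424] [  66.88539246  -21.50615829 -110.91860671  158.06106769]
[0.63509882 0.0123043  0.011     ]
[0.14051362 0.08559764 0.14019503 0.0843866 ] [  90.52124313    0.20766451  -89.97322777 -179.57697731]
[[0.64364003 0.00975037 0.101     ]]
[0.64842916 0.00971322 0.25443966] [[ 0.005  0.009  1.   ]
 [-1.     0.004  0.005]
 [-0.004 -1.     0.009]] [0.01040689 0.36472636 1.56319982 0.00457794 1.20434207 0.00365034]
```

Emit:
step_arm --pt "0 0 -6 -7" --pt "0 0 -6 -7" --pt "0 0 0 -7" --pt "0 0 0 -7" --pt "0 0 0 -7" --pt "0 0 0 -7" --pt "0 0 0 -7" --pt "0 0 0 -7"

```text
clock: 8.97
tool_pos: [0.6351, 0.0124, 0.2544]
eef_rot: [-0.677, 0.195, -0.2, 0.681]
force: [0.1, -0.2, 0.4]
finger_gap: 0.0852
```

Emit:
step_arm --pt "0 20 0 -7" --pt "0 30 0 -5" --pt "0 30 0 0" --pt "0 20 0 0" --pt "0 8 0 0" --pt "0 0 0 0" --pt "0 0 0 0" --pt "0 0 0 0"

```text
clock: 9.63
tool_pos: [0.6383, 0.0156, 0.1462]
eef_rot: [-0.694, 0.114, -0.124, 0.7]
force: [-0.3, -0.3, 0.1]
finger_gap: 0.0854
```

```bash
cat >> h.py <<'E'
def go(x,y,z,yaw):
    "print tool shift to target; yaw of the jaw axis (deg), nearest half turn"
    o,R=st();p=np.array(o["tool_pos"]);d=R.T@(np.array([x,y,z])-p)*1000
    cur=np.degrees(np.arctan2(R[1,2],R[0,2]));t=(yaw-cur+90)%180-90
    print("pos",p.round(4),"yaw",cur.round(1),"shift",d.round(1),"turn",-t.round(1),"tilt",R[:,1].round(3),"q6",round(o["joint_positions"][5],2),"t",o["clock"])
E
python3 -c "
from h import *
go(.636,.0115,.038,68)"
```

```text
pos [0.6383 0.0156 0.1462] yaw 70.7 shift [ -2.2 108.2  -5.7] turn 2.7 tilt [ 0.015  0.005 -1.   ] q6 -1.22 t 9.6333
```

Emit:
step_arm --pt "-1 20 -3 2" --pt "-1 30 -2 0" --pt "0 30 0 0" --pt "0 20 0 0" --pt "0 6 0 0" --pt "0 0 0 0" --pt "0 0 0 0" --pt "0 0 0 0"

```text
clock: 10.3
tool_pos: [0.6476, 0.0124, 0.0513]
eef_rot: [-0.69, 0.119, -0.144, 0.699]
force: [-0.4, -0.6, 0.7]
finger_gap: 0.0857
```

```bash
python3 -c "
from h import *
go(.636,.0115,.038,68)"
```

```text
pos [0.6476 0.0124 0.0513] yaw 68.5 shift [-10.9  12.8  -5.4] turn 0.5 tilt [ 0.038  0.005 -0.999] q6 -1.19 t 10.3
```

Emit:
step_arm --pt "-4 0 -2 0" --pt "-4 0 -2 0" --pt "-3 0 -1 0" --pt "0 5 0 0" --pt "0 5 0 0" --pt "0 2 0 0" --pt "0 0 0 0" --pt "0 0 0 0"

```text
clock: 10.97
tool_pos: [0.6379, 0.0119, 0.0433]
eef_rot: [-0.69, 0.116, -0.147, 0.699]
force: [1.0, 0.3, -0.9]
finger_gap: 0.0852
```

```bash
python3 -c "
from h import *
go(.636,.0115,.038,68)"
```

```text
pos [0.6379 0.0119 0.0433] yaw 68.5 shift [-1.8  5.2 -1.1] turn 0.5 tilt [ 0.046  0.005 -0.999] q6 -1.19 t 10.9667
```

Emit:
step_arm --pt "-1 4 -1 0" --pt "-1 1 0 0" --pt "0 0 0 0" --pt "0 0 0 0" --pt "0 0 0 0" --pt "0 0 0 0" --pt "0 0 0 0" --pt "0 0 0 0"

```text
clock: 11.63
tool_pos: [0.6357, 0.0117, 0.0371]
eef_rot: [-0.69, 0.116, -0.147, 0.699]
force: [0.0, -0.5, -0.5]
finger_gap: 0.0851
```

Emit:
step_arm --pt "0 0 0 0" --pt "0 0 0 0" --pt "0 0 0 0" --pt "0 0 0 0" --pt "0 0 0 0" --pt "0 0 0 0" --pt "0 0 0 0" --pt "0 0 0 0" --grip 0

```text
clock: 12.3
tool_pos: [0.6361, 0.0116, 0.0376]
eef_rot: [-0.69, 0.116, -0.147, 0.699]
force: [0.4, 0.2, 0.0]
finger_gap: 0.0437
```

```bash
python3 -c "
from h import *
go(.636,.0115,.038,68)"
```

```text
pos [0.6361 0.0116 0.0376] yaw 68.5 shift [ 0.  -0.4 -0.1] turn 0.5 tilt [ 0.046  0.005 -0.999] q6 -1.19 t 12.3
```

Emit:
step_arm --pt "0 -8 0 0" --pt "0 -14 0 0" --pt "0 -14 0 0" --pt "0 -8 0 0" --pt "0 0 0 0" --pt "0 0 0 0" --pt "0 0 0 0" --pt "0 0 0 0"

```text
clock: 12.97
tool_pos: [0.6333, 0.0114, 0.0865]
eef_rot: [-0.69, 0.116, -0.147, 0.699]
force: [0.2, 0.0, -2.0]
finger_gap: 0.0431
```

```bash
python3 -c "
from h import *
go(.635,.242,.08,98)"
```

```text
pos [0.6333 0.0114 0.0865] yaw 68.5 shift [-83.2   7.8 215. ] turn -29.5 tilt [ 0.046  0.005 -0.999] q6 -1.19 t 12.9667
```

Emit:
step_arm --pt "-6 0 15 0" --pt "-11 0 28 0" --pt "-11 0 28 0" --pt "-11 0 28 0" --pt "-11 0 28 0" --pt "-11 0 28 0" --pt "-11 0 28 0" --pt "-8 0 20 0"

```text
clock: 13.63
tool_pos: [0.6311, 0.2325, 0.082]
eef_rot: [-0.691, 0.121, -0.148, 0.697]
force: [0.7, -0.2, -0.9]
finger_gap: 0.0433
```

Emit:
step_arm --pt "-2 0 5 0" --pt "0 0 0 0" --pt "0 0 0 0" --pt "0 0 0 0" --pt "0 0 0 0" --pt "0 0 0 0" --pt "0 0 0 0" --pt "0 0 0 0"

```text
clock: 14.3
tool_pos: [0.6295, 0.2371, 0.0789]
eef_rot: [-0.692, 0.122, -0.146, 0.697]
force: [0.1, -0.3, -1.8]
finger_gap: 0.0433
```

```bash
python3 -c "
from h import *
go(.635,.242,.08,98)
show('wrist','w3')"
```

```text
pos [0.6295 0.2371 0.0789] yaw 68.1 shift [ 3.3 -0.9  6.6] turn -29.9 tilt [ 0.034  0.    -0.999] q6 -0.82 t 14.3
```

View pics/w3.png

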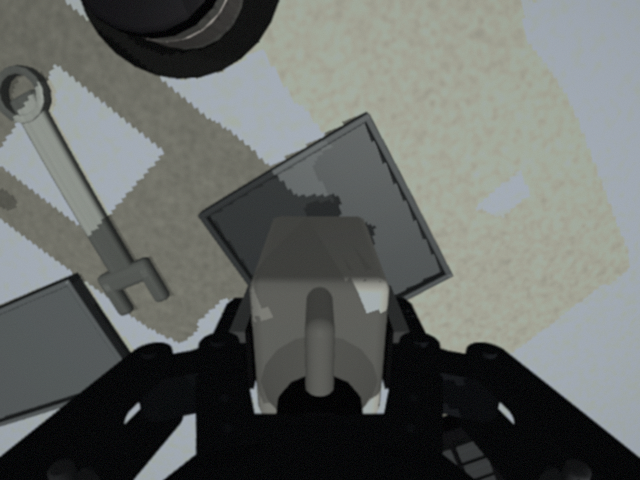

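Emit:
step_arm --pt "2 6 3 0" --pt "2 12 3 0" --pt "0 10 1 0" --pt "0 6 0 0" --pt "0 2 0 0" --pt "0 0 0 0" --pt "0 0 0 0" --pt "0 0 0 0"

```text
clock: 15.02
tool_pos: [0.6374, 0.242, 0.0377]
eef_rot: [-0.692, 0.123, -0.146, 0.696]
force: [-0.2, -0.8, -0.2]
finger_gap: 0.0431
```

```bash
python3 -c "
from h import *
go(.635,.242,.038,98)"
```

```text
pos [0.6374 0.242  0.0377] yaw 68.1 shift [-2.3 -0.4 -0.9] turn -29.9 tilt [ 0.032 -0.    -0.999] q6 -0.81 t 15.0167
```

Emit:
step_arm --pt "-2 0 0 0" --pt "0 1 0 0" --pt "0 0 0 0" --pt "0 0 0 0" --pt "0 0 0 0" --pt "0 0 0 0" --pt "0 0 0 0" --pt "0 0 0 0"

```text
clock: 15.68
tool_pos: [0.636, 0.2434, 0.0391]
eef_rot: [-0.692, 0.122, -0.146, 0.697]
force: [0.5, 0.5, -1.6]
finger_gap: 0.0434
```

Emit:
step_arm --pt "0 0 0 0" --pt "0 0 0 0" --pt "0 0 0 0" --pt "0 0 0 0" --pt "0 0 0 0" --pt "0 0 0 0" --pt "0 0 0 0" --pt "0 0 0 0" --grip 100

```text
clock: 16.35
tool_pos: [0.6368, 0.2436, 0.0397]
eef_rot: [-0.691, 0.122, -0.147, 0.697]
force: [-0.9, 1.2, -0.3]
finger_gap: 0.0859
```

Emit:
step_arm --pt "0 0 0 0" --pt "0 0 0 0" --pt "0 -15 0 0" --pt "0 -30 0 0" --pt "0 -35 0 0" --pt "0 -35 0 0" --pt "0 -35 0 0" --pt "0 -20 0 0"

```text
clock: 17.02
tool_pos: [0.6266, 0.2419, 0.2144]
eef_rot: [-0.693, 0.125, -0.143, 0.695]
force: [0.6, 0.0, 1.3]
finger_gap: 0.0854
```

```bash
python3 -c "
from h import *
go(.492,-.218,.25,101)
show('wrist','w4')
im=cv2.imread('pics/w4.png')
"
```

```text
pos [0.6266 0.2419 0.2144] yaw 68.1 shift [  47.7  -37.7 -476.7] turn -32.9 tilt [ 0.025 -0.003 -1.   ] q6 -0.81 t 17.0167
```

View pics/w4.png

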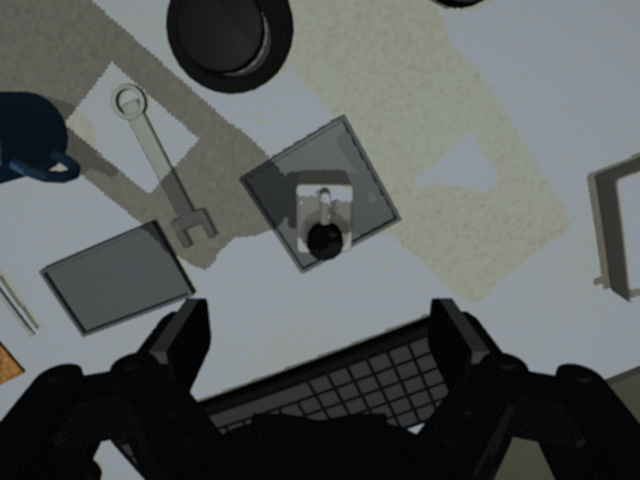

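```bash
python3 -c "
from h import *
c=load('w4')
print(unproj(c,[(241,180),(345,116),(399,217),(303,271)],.011).mean(0),unproj(c,[(297,185),(353,185),(351,250),(297,250)],.075),unproj(c,[(325,241)],.101))
P=unproj(c,[(297,185),(353,185),(351,250),(297,250)],.075);print(P.mean(0))
"
```

```text
[0.63247686 0.24319526 0.011     ] [[0.60071313 0.2346261  0.075     ]
 [0.61643486 0.27363207 0.075     ]
 [0.66507917 0.25398415 0.075     ]
 [0.64896844 0.21421245 0.075     ]] [[0.64106998 0.24062357 0.101     ]]
[0.6327989  0.24411369 0.075     ]
```

Emit:
step_arm --pt "2 -5 -15 0" --pt "3 -5 -30 0" --pt "3 -5 -30 0" --pt "3 -5 -30 0" --pt "3 -5 -30 0" --pt "3 -5 -30 0" --pt "3 0 -30 0" --pt "3 0 -30 0"

```text
clock: 17.73
tool_pos: [0.5645, 0.0235, 0.259]
eef_rot: [-0.69, 0.116, -0.147, 0.699]
force: [0.4, 0.3, -0.6]
finger_gap: 0.0857
```

Emit:
step_arm --pt "3 0 -30 0" --pt "3 0 -30 0" --pt "3 0 -30 0" --pt "3 0 -30 0" --pt "3 0 -30 0" --pt "3 0 -30 0" --pt "3 0 -30 0" --pt "3 0 -20 0"

```text
clock: 18.4
tool_pos: [0.4965, -0.2106, 0.2631]
eef_rot: [-0.69, 0.113, -0.15, 0.699]
force: [0.5, -0.5, -0.1]
finger_gap: 0.0851
```

Emit:
step_arm --pt "0 0 0 -7" --pt "0 0 0 -7" --pt "0 0 0 -7" --pt "0 0 0 -7" --pt "0 0 0 0" --pt "0 0 0 0" --pt "0 0 0 0" --pt "0 0 0 0"

```text
clock: 19.07
tool_pos: [0.4935, -0.2163, 0.2688]
eef_rot: [0.707, 0.062, -0.021, -0.704]
force: [-0.3, -0.2, -0.5]
finger_gap: 0.0855
```

```bash
python3 -c "
from h import *
go(.492,-.218,.25,101)
show('wrist','w5')
"
```

```text
pos [ 0.4935 -0.2163  0.2688] yaw 96.7 shift [-2.7 18.7 -1.4] turn -4.3 tilt [ 0.058 -0.001 -0.998] q6 -2.13 t 19.0667
```

View pics/w5.png

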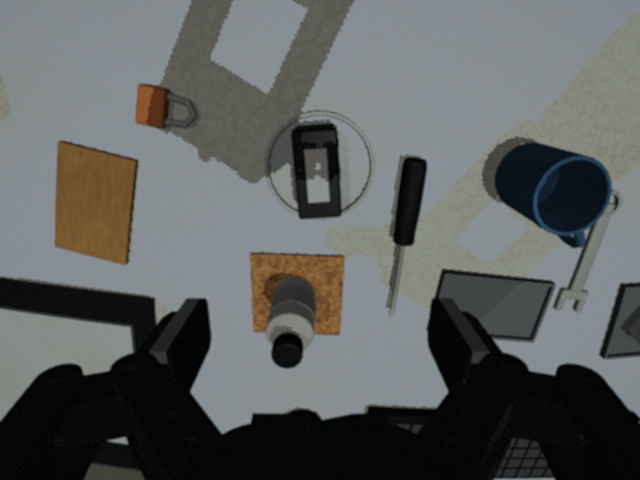

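Run:
```python
from h import *
im=cv2.imread("pics/w5.png");a=im[90:350,230:390];cv2.imwrite("pics/w5c.png",cv2.resize(a,None,fx=2.3*1.0,fy=2.3,interpolation=cv2.INTER_CUBIC))
a=im[100:230,255:385];a=np.clip(a.astype(float)*1.8,0,255).astype('uint8');cv2.imwrite("pics/w5k.png",cv2.resize(a,None,fx=4.5,fy=4.5,interpolation=cv2.INTER_CUBIC))
```

```text
(no output)
```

View pics/w5k.png

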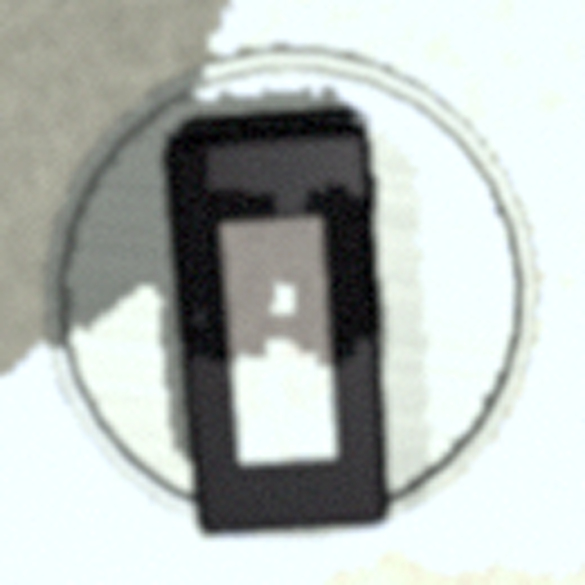

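View pics/w5c.png

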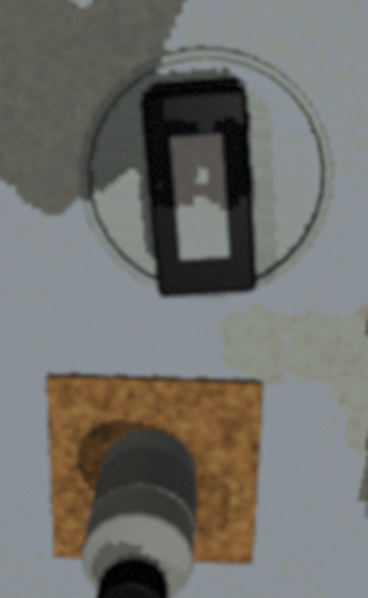

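Run:
```python
from h import *
c=load("w5")
print("cam",-c["R"].T@c["t"])
f=lambda pts,s,o,z:unproj(c,(np.array(pts,float)+.5)/s-.5+np.array(o),z)
def q(P):
    print(P.mean(0).round(4)); d=P-np.roll(P,1,0);print(np.hypot(d[:,0],d[:,1]).round(4),np.degrees(np.arctan2(d[:,1],d[:,0])).round(1))
K=(255,100)
q(f([(168,130),(367,118),(386,520),(203,530)],4.5,K,.061))
q(f([(218,220),(322,213),(338,460),(240,465)],4.5,K,.061))
P=f([(48,295),(538,295),(290,45)],4.5,K,.011);print(P)
# circle fit w/ 3 pts
A=np.c_[2*P[:,:2],np.ones(3)];s=np.linalg.solve(A,(P[:,:2]**2).sum(1));print("saucer",s[:2],np.sqrt(s[2]+s[0]**2+s[1]**2))
q(f([(48,374),(262,380),(253,563),(55,555)],2.3,(230,90),.005))
u=[(286,348)];print("bottle cap",unproj(c,[(287,350)],.12))
```

```text
cam [ 0.40870941 -0.22575466  0.4073482 ]
[ 0.4826 -0.2215  0.061 ]
[0.0837 0.0394 0.0836 0.0391] [-169.5  100.1   10.4  -79.8]
[ 0.4848 -0.2216  0.061 ]
[0.0514 0.0209 0.0517 0.0207] [-168.9  100.6   10.8  -80.1]
[[ 0.49094713 -0.27609624  0.011     ]
 [ 0.47735466 -0.16247922  0.011     ]
 [ 0.42845692 -0.22650778  0.011     ]]
saucer [ 0.48520688 -0.2191614 ] 0.057223482187939635
[ 0.6457 -0.2281  0.005 ]
[0.1094 0.1081 0.1109 0.1095] [-175.1   95.2    5.6  -85.5]
bottle cap [[ 0.63734563 -0.23089186  0.12      ]]
```

Run:
```python
from h import *
im=cv2.imread("pics/side0.png");a=im[120:350,220:420];a=np.clip(a.astype(float)*1.6,0,255).astype('uint8');cv2.imwrite("pics/sd.png",cv2.resize(a,None,fx=2.6,fy=2.6,interpolation=cv2.INTER_CUBIC))
```

```text
(no output)
```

View pics/sd.png

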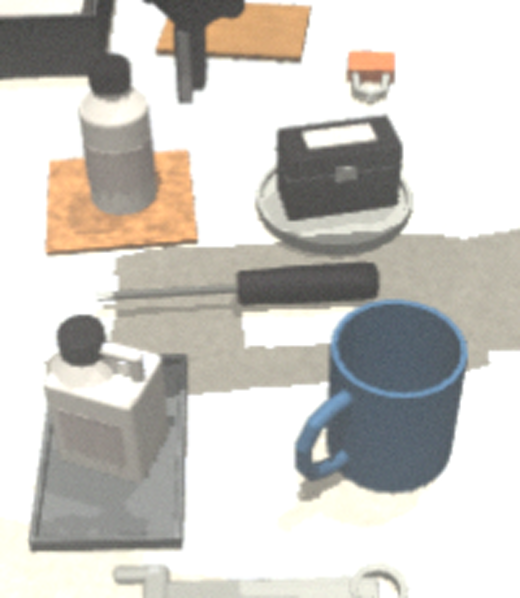

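Run:
```python
from h import *
c=get_calibration("side")
f=lambda pts,z:unproj(c,(np.array(pts,float)+.5)/2.6-.5+np.array([220,120]),z)
P=f([(257,195),(412,195),(335,238)],.011);print(P,(P[0]+P[1])/2)
print(f([(50,160),(190,151),(197,241),(47,251)],.005).mean(0))
print(f([(187,355),(183,545),(31,545)],.011))
print("kit top",f([(277,155),(401,146),(390,118),(280,128)],.061),f([(277,155),(401,146),(390,118),(280,128)],.061).mean(0))
print("cap",f([(109,62)],.12))
```

```text
[[ 0.54451692 -0.21807846  0.011     ]
 [ 0.4299549  -0.2140338   0.011     ]
 [ 0.49027961 -0.16712123  0.011     ]] [ 0.48723591 -0.21605613  0.011     ]
[ 0.64650525 -0.22549173  0.005     ]
[[ 0.5925484  -0.0558838   0.011     ]
 [ 0.59150539  0.08884443  0.011     ]
 [ 0.67592116  0.08706005  0.011     ]]
kit top [[ 0.53027794 -0.19913811  0.061     ]
 [ 0.44264147 -0.20664453  0.061     ]
 [ 0.44673187 -0.24127346  0.061     ]
 [ 0.52703442 -0.23162743  0.061     ]] [ 0.48667142 -0.21967088  0.061     ]
cap [[ 0.64421044 -0.23076921  0.12      ]]
```

Emit:
step_arm --pt "-2 10 -1 -2" --pt "-2 25 -1 -2" --pt "-2 25 0 0" --pt "-2 25 0 0" --pt "-2 25 0 0" --pt "-1 20 0 0" --pt "0 5 0 0" --pt "0 0 0 0"

```text
clock: 19.78
tool_pos: [0.4935, -0.2205, 0.1311]
eef_rot: [0.707, 0.085, -0.041, -0.701]
force: [0.6, -0.0, -0.0]
finger_gap: 0.0854
```

```bash
python3 -c "
from h import *
go(.487,-.2205,.016,100.5)
"
```

```text
pos [ 0.4935 -0.2205  0.1311] yaw 100.2 shift [-13.5 114.4   2.9] turn -0.3 tilt [ 0.064 -0.004 -0.998] q6 -2.21 t 19.7833
```

Emit:
step_arm --pt "-2 10 1 0" --pt "-3 20 1 0" --pt "-3 20 0 0" --pt "-3 15 0 0" --pt "-2 12 0 0" --pt "0 6 0 0" --pt "0 0 0 0" --pt "0 0 0 0"

```text
clock: 20.45
tool_pos: [0.4915, -0.2234, 0.0504]
eef_rot: [0.71, 0.088, -0.035, -0.698]
force: [0.7, -0.3, 0.5]
finger_gap: 0.0857
```

```bash
python3 -c "
from h import *
go(.487,-.2205,.016,100.5)
"
```

```text
pos [ 0.4915 -0.2234  0.0504] yaw 100.0 shift [-6.5 33.9  4.4] turn -0.5 tilt [ 0.076 -0.009 -0.997] q6 -2.22 t 20.45
```

Emit:
step_arm --pt "-3 6 2 0" --pt "-3 8 2 0" --pt "-2 8 0 0" --pt "0 6 0 0" --pt "0 3 0 0" --pt "0 0 0 0" --pt "0 0 0 0" --pt "0 0 0 0"

```text
clock: 21.12
tool_pos: [0.4869, -0.2217, 0.0183]
eef_rot: [0.71, 0.09, -0.034, -0.697]
force: [-0.5, 0.3, 0.3]
finger_gap: 0.0849
```

```bash
python3 -c "
from h import *
go(.487,-.2205,.016,100.5)
show('wrist','w6')
"
```

```text
pos [ 0.4869 -0.2217  0.0183] yaw 100.0 shift [0.1 2.3 1.3] turn -0.5 tilt [ 0.08  -0.011 -0.997] q6 -2.23 t 21.1167
```

View pics/w6.png

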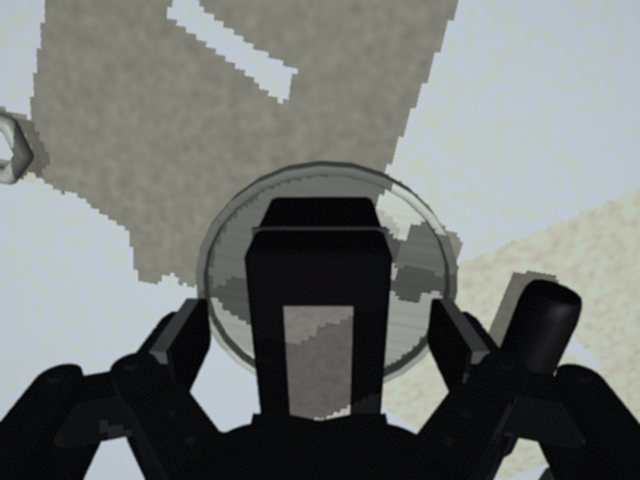

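Emit:
step_arm --pt "0 1 0 0" --pt "0 0 0 0" --pt "0 0 0 0" --pt "0 0 0 0" --pt "0 0 0 0" --pt "0 0 0 0" --pt "0 0 0 0" --pt "0 0 0 0" --grip 0

```text
clock: 21.83
tool_pos: [0.4874, -0.2218, 0.0185]
eef_rot: [0.71, 0.09, -0.033, -0.697]
force: [-0.5, 0.1, -2.5]
finger_gap: 0.0412
```

Emit:
step_arm --pt "0 0 0 0" --pt "0 0 0 0" --pt "0 -10 0 0" --pt "0 -20 0 0" --pt "0 -25 0 0" --pt "0 -25 0 0" --pt "0 -25 0 0" --pt "0 -20 0 0"

```text
clock: 22.5
tool_pos: [0.4729, -0.2185, 0.1454]
eef_rot: [0.709, 0.087, -0.037, -0.699]
force: [0.6, 0.0, -1.5]
finger_gap: 0.0413
```

```bash
python3 -c "
from h import *
go(.637,.0115,.15,0)
"
```

```text
pos [ 0.4729 -0.2185  0.1454] yaw 100.0 shift [201.6   5.4 197.9] turn -80.0 tilt [ 0.071 -0.007 -0.997] q6 -2.22 t 22.5
```

Emit:
step_arm --pt "0 -3 0 7" --pt "0 -3 0 7" --pt "0 0 0 7" --pt "0 0 0 7" --pt "0 0 0 7" --pt "0 0 0 7" --pt "0 0 0 7" --pt "0 0 0 7"

```text
clock: 23.17
tool_pos: [0.4738, -0.2196, 0.1644]
eef_rot: [-0.64, 0.254, -0.311, 0.655]
force: [-0.5, -0.1, -1.8]
finger_gap: 0.0416
```

Emit:
step_arm --pt "0 0 0 7" --pt "0 0 0 7" --pt "0 0 0 7" --pt "0 0 0 7" --pt "0 0 0 7" --pt "0 0 0 4" --pt "0 0 0 0" --pt "0 0 0 0"

```text
clock: 23.83
tool_pos: [0.4716, -0.2189, 0.1693]
eef_rot: [-0.494, 0.464, -0.513, 0.527]
force: [-0.5, 0.3, -1.5]
finger_gap: 0.0416
```

```bash
python3 -c "
from h import *
go(.637,.0115,.15,0)
"
```

```text
pos [ 0.4716 -0.2189  0.1693] yaw 2.6 shift [-223.4   29.8  173.3] turn 2.6 tilt [ 0.084 -0.014 -0.996] q6 -0.52 t 23.8333
```

Emit:
step_arm --pt "-15 0 11 0" --pt "-28 0 22 0" --pt "-28 0 22 0" --pt "-28 0 22 0" --pt "-28 0 22 0" --pt "-28 0 22 0" --pt "-28 0 22 0" --pt "-20 0 15 0"

```text
clock: 24.5
tool_pos: [0.6207, -0.003, 0.1813]
eef_rot: [-0.498, 0.459, -0.51, 0.53]
force: [0.0, 0.3, -0.9]
finger_gap: 0.0417
```

```bash
python3 -c "
from h import *
go(.637,.0115,.08,0)
"
```

```text
pos [ 0.6207 -0.003   0.1813] yaw 3.5 shift [-15.7 102.1   8.7] turn 3.5 tilt [ 0.084 -0.017 -0.996] q6 -0.05 t 24.5
```

```bash
cat >> h.py <<'E'
def kit():
    Rg=Rn.from_quat([0.71, 0.09, -0.033, -0.697]).as_matrix();o,R=st()
    n=R@Rg.T@[0,0,1];r=R@Rg.T@(np.array([.487,-.2205,.033])-[.4874,-.2218,.0185]);b=R@Rg.T@(np.array([.487,-.2205,.005])-[.4874,-.2218,.0185]);p=np.array(o["tool_pos"])
    lx=R@Rg.T@np.array([np.cos(np.radians(10.5)),np.sin(np.radians(10.5)),0])
    print("kit normal",n.round(3),"centre",(p+r).round(4),"basectr",(p+b).round(4),"long",lx.round(3))
E
python3 -c "
from h import *
kit()"
```

```text
kit normal [-0.104 -0.064  0.993] centre [ 0.6206 -0.0037  0.1959] basectr [ 0.6235 -0.0019  0.1681] long [ 0.075 -0.996 -0.056]
```

Emit:
step_arm --pt "-4 10 0 2" --pt "-4 20 0 2" --pt "-4 20 0 0" --pt "-4 20 0 0" --pt "0 20 0 0" --pt "0 15 0 0" --pt "0 10 0 0" --pt "0 0 0 0"

```text
clock: 25.17
tool_pos: [0.6363, 0.0199, 0.0657]
eef_rot: [-0.485, 0.469, -0.522, 0.523]
force: [-0.5, 0.5, -1.9]
finger_gap: 0.0414
```

```bash
python3 -c "
from h import *
go(.637,.0115,.0185,0)
kit()"
```

```text
pos [0.6363 0.0199 0.0657] yaw 1.0 shift [ 7.6 47.2 -3.8] turn 1.0 tilt [ 0.091 -0.015 -0.996] q6 0.04 t 25.1667
kit normal [-0.115 -0.065  0.991] centre [0.636  0.0191 0.0802] basectr [0.6392 0.0209 0.0525] long [ 0.033 -0.998 -0.061]
```

Emit:
step_arm --pt "3 5 -2 0" --pt "3 10 -2 0" --pt "3 10 -2 0" --pt "0 6 0 0" --pt "0 2 0 0" --pt "0 0 0 0" --pt "0 0 0 0" --pt "0 0 0 0"

```text
clock: 25.83
tool_pos: [0.6347, 0.0083, 0.0321]
eef_rot: [-0.484, 0.467, -0.522, 0.524]
force: [0.0, 0.2, -1.3]
finger_gap: 0.0415
```

```bash
python3 -c "
from h import *
go(.637,.0115,.0185,0)
kit()"
```

```text
pos [0.6347 0.0083 0.0321] yaw 1.1 shift [-3.4 13.7  1.1] turn 1.1 tilt [ 0.094 -0.015 -0.995] q6 0.02 t 25.8333
kit normal [-0.118 -0.065  0.991] centre [0.6343 0.0076 0.0467] basectr [0.6376 0.0094 0.0189] long [ 0.036 -0.998 -0.061]
```

Emit:
step_arm --pt "-1 3 0 0" --pt "-1 3 0 0" --pt "0 2 0 0" --pt "0 1 0 0" --pt "0 0 0 0" --pt "0 0 0 0" --pt "0 0 0 0" --pt "0 0 0 0"

```text
clock: 26.5
tool_pos: [0.6367, 0.0109, 0.0235]
eef_rot: [-0.484, 0.466, -0.522, 0.525]
force: [0.1, 0.3, -1.9]
finger_gap: 0.0417
```

```bash
python3 -c "
from h import *
go(.637,.0115,.0185,0)
kit()"
```

```text
pos [0.6367 0.0109 0.0235] yaw 1.2 shift [-0.6  5.  -0.2] turn 1.2 tilt [ 0.097 -0.015 -0.995] q6 0.03 t 26.5
kit normal [-0.12  -0.065  0.991] centre [0.6363 0.0102 0.038 ] basectr [0.6396 0.012  0.0103] long [ 0.036 -0.997 -0.061]
```

Emit:
step_arm --pt "0 2 0 0" --pt "0 1 0 0" --pt "0 1 0 0" --pt "0 1 0 0" --pt "0 0 0 0" --pt "0 0 0 0" --pt "0 0 0 0" --pt "0 0 0 0"

```text
clock: 27.17
tool_pos: [0.6374, 0.0111, 0.0223]
eef_rot: [-0.484, 0.466, -0.523, 0.525]
force: [-0.0, -0.6, -0.5]
finger_gap: 0.0413
```

```bash
python3 -c "
from h import *
go(.637,.0115,.0185,0)
kit()
show('side','sd2')"
```

```text
pos [0.6374 0.0111 0.0223] yaw 1.1 shift [-0.5  3.7 -0.8] turn 1.1 tilt [ 0.097 -0.014 -0.995] q6 0.03 t 27.1667
kit normal [-0.121 -0.065  0.991] centre [0.637  0.0103 0.0368] basectr [0.6404 0.0121 0.0091] long [ 0.036 -0.998 -0.061]
```

View pics/sd2.png

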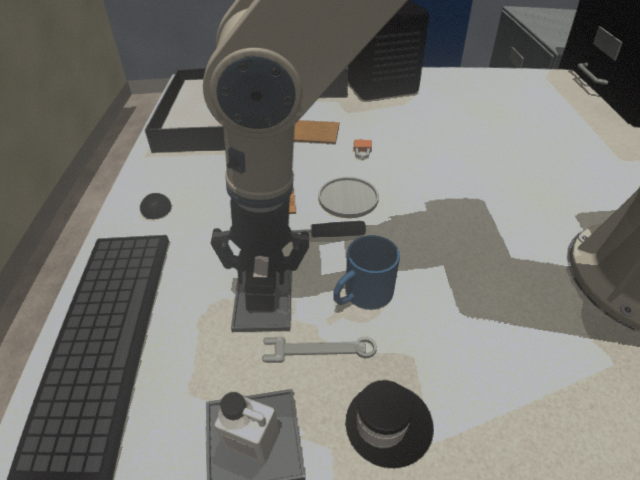

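Emit:
step_arm --pt "0 2 0 0" --pt "0 2 0 0" --pt "0 2 0 0" --pt "0 1 0 0" --pt "0 0 0 0" --pt "0 0 0 0" --pt "0 0 0 0" --pt "0 0 0 0"

```text
clock: 27.88
tool_pos: [0.6388, 0.0123, 0.0201]
eef_rot: [-0.483, 0.467, -0.523, 0.525]
force: [-0.3, 0.2, 0.4]
finger_gap: 0.0418
```

```bash
python3 -c "
from h import *
go(.637,.0115,.0185,0)
kit()"
```

```text
pos [0.6388 0.0123 0.0201] yaw 1.1 shift [ 0.7  1.5 -2. ] turn 1.1 tilt [ 0.098 -0.013 -0.995] q6 0.03 t 27.8833
kit normal [-0.122 -0.066  0.99 ] centre [0.6384 0.0115 0.0347] basectr [0.6418 0.0134 0.0069] long [ 0.035 -0.997 -0.062]
```

Emit:
step_arm --pt "1 0 -2 0" --pt "0 0 -1 0" --pt "0 0 0 0" --pt "0 0 0 0" --pt "0 0 0 0" --pt "0 0 0 0" --pt "0 0 0 0" --pt "0 0 0 0"

```text
clock: 28.55
tool_pos: [0.6374, 0.0113, 0.0202]
eef_rot: [-0.482, 0.466, -0.524, 0.526]
force: [1.5, 0.8, 1.2]
finger_gap: 0.0417
```

Emit:
step_arm --pt "0 0 0 0" --pt "0 0 0 0" --pt "0 0 0 0" --pt "0 0 0 0" --pt "0 0 0 0" --pt "0 0 0 0" --pt "0 0 0 0" --pt "0 0 0 0" --grip 100

```text
clock: 29.22
tool_pos: [0.6361, 0.0111, 0.0193]
eef_rot: [-0.483, 0.467, -0.523, 0.525]
force: [0.2, 0.0, -0.1]
finger_gap: 0.0851
```

Emit:
step_arm --pt "0 0 0 0" --pt "0 0 0 0" --pt "0 -15 0 0" --pt "0 -30 2 0" --pt "0 -35 3 0" --pt "0 -35 3 0" --pt "0 -35 3 0" --pt "0 -35 3 0"

```text
clock: 29.88
tool_pos: [0.6256, 0.0137, 0.202]
eef_rot: [-0.488, 0.471, -0.519, 0.521]
force: [1.1, 0.2, -0.6]
finger_gap: 0.0854
```

```bash
python3 -c "
from h import *
go(.643,-.230,.25,5)
show('wrist','w7')"
```

```text
pos [0.6256 0.0137 0.202 ] yaw 1.1 shift [244.7 -43.1  16.7] turn -3.9 tilt [ 0.08  -0.014 -0.997] q6 0.02 t 29.8833
```

View pics/w7.png

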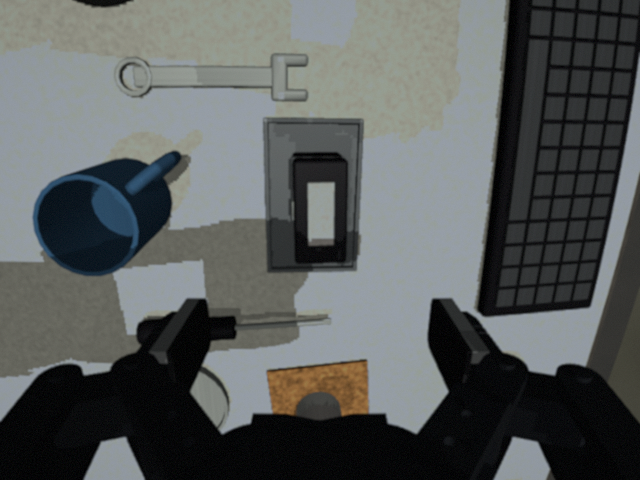

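```bash
python3 -c "
from h import *
c=load('w7')
print(unproj(c,[(264,119),(363,119),(356,270),(268,272)],.011).mean(0));P=unproj(c,[(292,157),(348,157),(345,263),(296,262)],.061);print(P.mean(0),P)
"
```

```text
[0.63510052 0.01165386 0.011     ]
[0.63740699 0.01363449 0.061     ] [[ 0.61553701  0.05570997  0.061     ]
 [ 0.65717481  0.05608952  0.061     ]
 [ 0.6583622  -0.02936903  0.061     ]
 [ 0.61855395 -0.02789252  0.061     ]]
```

Emit:
step_arm --pt "15 -8 0 0" --pt "30 -8 0 0" --pt "30 -8 2 0" --pt "30 -8 2 0" --pt "30 -8 2 0" --pt "30 -5 2 0" --pt "30 0 2 0" --pt "30 0 2 0"

```text
clock: 30.6
tool_pos: [0.6444, -0.2131, 0.2683]
eef_rot: [-0.484, 0.463, -0.522, 0.528]
force: [0.1, 0.6, 0.5]
finger_gap: 0.0853
```

Emit:
step_arm --pt "15 0 0 -7" --pt "0 0 0 -7" --pt "0 0 0 -7" --pt "0 0 0 -7" --pt "0 0 0 -7" --pt "0 0 0 -7" --pt "0 0 0 -7" --pt "0 0 0 -7"

```text
clock: 31.27
tool_pos: [0.6439, -0.2384, 0.2664]
eef_rot: [-0.675, 0.154, -0.227, 0.685]
force: [0.9, 0.2, -1.0]
finger_gap: 0.0856
```

Emit:
step_arm --pt "0 0 0 -7" --pt "0 0 0 -7" --pt "0 0 0 -7" --pt "0 0 0 -7" --pt "0 0 0 0" --pt "0 0 0 0" --pt "0 0 0 0" --pt "0 0 0 0"

```text
clock: 31.93
tool_pos: [0.6433, -0.2384, 0.264]
eef_rot: [0.71, 0.018, 0.054, -0.702]
force: [-0.2, 0.0, 0.1]
finger_gap: 0.0856
```

```bash
python3 -c "
from h import *
go(.643,-.230,.053,90)
show('wrist','w8')"
```

```text
pos [ 0.6433 -0.2384  0.264 ] yaw 87.1 shift [-22.4 209.7  10.5] turn -2.9 tilt [ 0.102 -0.015 -0.995] q6 -1.9 t 31.9333
```

View pics/w8.png

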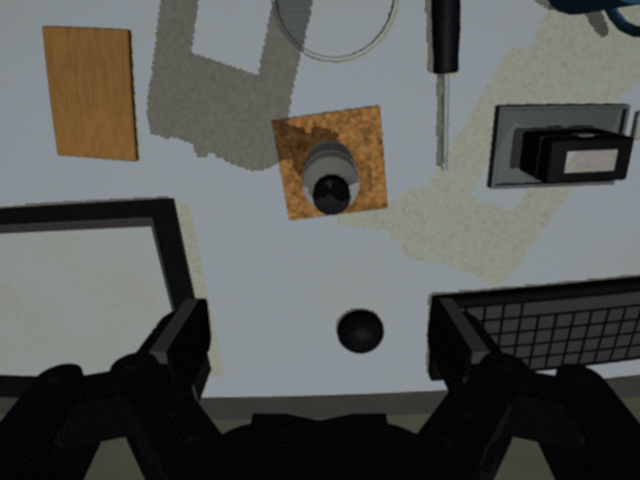

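```bash
python3 -c "
from h import *
c=load('w8')
P=unproj(c,[(273,120),(379,106),(387,206),(290,219)],.005);print(P.mean(0),P)
print(unproj(c,[(332,196)],.12))
print(proj(c,[[.643,-.23,.12],[.643,-.23,.085],[.643,-.23,.005]]))
"
```

```text
[ 0.64623091 -0.22777299  0.005     ] [[ 0.59688342 -0.28575013  0.005     ]
 [ 0.58840983 -0.17889896  0.005     ]
 [ 0.69466028 -0.16938947  0.005     ]
 [ 0.70497013 -0.27705341  0.005     ]]
[[ 0.64291735 -0.23044318  0.12      ]]
[[332.58042565 196.07650672]
 [331.61287619 183.36828707]
 [329.98723727 162.10517582]]
```

Emit:
step_arm --pt "-3 5 4 -2" --pt "-3 15 4 -1" --pt "-3 20 2 0" --pt "-2 20 0 0" --pt "-2 20 0 0" --pt "-1 10 0 0" --pt "0 0 0 0" --pt "0 0 0 0"

```text
clock: 32.65
tool_pos: [0.6404, -0.2298, 0.172]
eef_rot: [0.712, 0.035, 0.041, -0.7]
force: [-0.0, 0.4, -0.2]
finger_gap: 0.0856
```

```bash
python3 -c "
from h import *
go(.6455,-.2302,.053,90)"
```

```text
pos [ 0.6404 -0.2298  0.172 ] yaw 89.4 shift [ -7.6 118.8   1.6] turn -0.6 tilt [ 0.107 -0.017 -0.994] q6 -1.93 t 32.65
```

Emit:
step_arm --pt "-1 10 0 0" --pt "-2 18 0 0" --pt "-2 20 1 0" --pt "-2 20 0 0" --pt "-1 18 0 0" --pt "0 10 0 0" --pt "0 4 0 0" --pt "0 0 0 0"

```text
clock: 33.32
tool_pos: [0.6498, -0.2332, 0.0749]
eef_rot: [0.713, 0.038, 0.047, -0.698]
force: [0.6, 0.3, 0.3]
finger_gap: 0.0854
```

```bash
python3 -c "
from h import *
go(.6455,-.2302,.053,90)"
```

```text
pos [ 0.6498 -0.2332  0.0749] yaw 89.3 shift [-6.9 21.1  3.4] turn -0.7 tilt [ 0.12  -0.022 -0.993] q6 -1.94 t 33.3167
```

Emit:
step_arm --pt "-3 4 2 0" --pt "-2 6 1 0" --pt "-2 5 0 0" --pt "0 3 0 0" --pt "0 1 0 0" --pt "0 0 0 0" --pt "0 0 0 0" --pt "0 0 0 0"

```text
clock: 33.98
tool_pos: [0.6473, -0.2312, 0.0576]
eef_rot: [0.714, 0.04, 0.049, -0.697]
force: [-0.4, -0.0, -0.0]
finger_gap: 0.0853
```

```bash
python3 -c "
from h import *
go(.6455,-.2302,.053,90)
show('wrist','w9')"
```

```text
pos [ 0.6473 -0.2312  0.0576] yaw 89.2 shift [-2.3  4.3  1. ] turn -0.8 tilt [ 0.126 -0.024 -0.992] q6 -1.94 t 33.9833
```

View pics/w9.png

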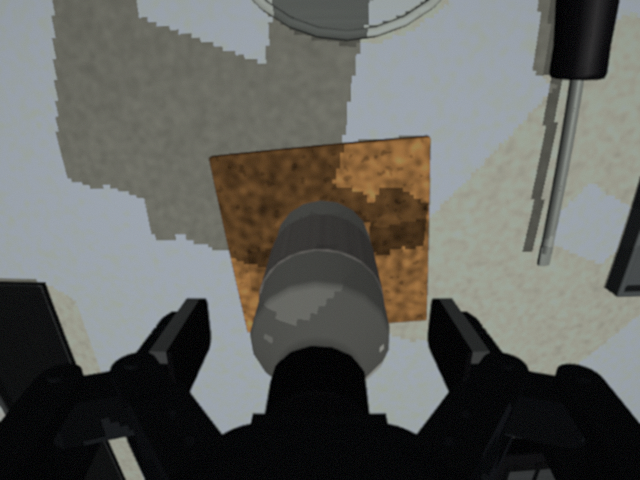

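Emit:
step_arm --pt "-1 3 1 0" --pt "-1 2 0 0" --pt "0 0 0 0" --pt "0 0 0 0" --pt "0 0 0 0" --pt "0 0 0 0" --pt "0 0 0 0" --pt "0 0 0 0"

```text
clock: 34.7
tool_pos: [0.6461, -0.2303, 0.0523]
eef_rot: [0.714, 0.041, 0.049, -0.697]
force: [0.1, -0.5, 0.5]
finger_gap: 0.0851
```

Emit:
step_arm --pt "0 0 0 0" --pt "0 0 0 0" --pt "0 0 0 0" --pt "0 0 0 0" --pt "0 0 0 0" --pt "0 0 0 0" --pt "0 0 0 0" --pt "0 0 0 0" --grip 0 --force 60

```text
clock: 35.37
tool_pos: [0.6466, -0.2304, 0.053]
eef_rot: [0.714, 0.041, 0.049, -0.697]
force: [-0.2, -0.1, 1.6]
finger_gap: 0.0483
```

Emit:
step_arm --pt "0 0 0 0" --pt "0 -8 0 0" --pt "0 -15 0 0" --pt "0 -15 0 0" --pt "0 -12 0 0" --pt "0 0 0 0" --pt "0 0 0 0" --pt "0 0 0 0"

```text
clock: 36.03
tool_pos: [0.6388, -0.2289, 0.1079]
eef_rot: [0.714, 0.041, 0.049, -0.697]
force: [-0.4, -0.5, -1.7]
finger_gap: 0.0484
```

```bash
python3 -c "
from h import *
go(.4905,-.2175,.1,90)
show('side','sd3')"
```

```text
pos [ 0.6388 -0.2289  0.1079] yaw 89.2 shift [-148.2  -11.3    9.6] turn -0.8 tilt [ 0.127 -0.024 -0.992] q6 -1.94 t 36.0333
```

View pics/sd3.png

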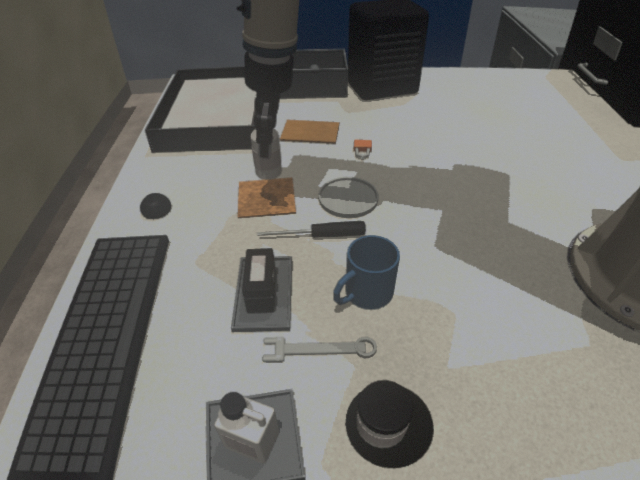

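Emit:
step_arm --pt "-10 0 1 0" --pt "-20 -2 2 0" --pt "-25 -2 2 0" --pt "-25 -2 2 0" --pt "-25 -2 2 0" --pt "-20 -2 1 0" --pt "-10 0 0 0" --pt "0 0 0 0"

```text
clock: 36.75
tool_pos: [0.49, -0.2134, 0.0933]
eef_rot: [0.713, 0.038, 0.045, -0.699]
force: [0.6, 0.2, -1.8]
finger_gap: 0.0484
```

```bash
python3 -c "
from h import *
go(.4916,-.2177,.053,90)"
```

```text
pos [ 0.49   -0.2134  0.0933] yaw 89.3 shift [-3.1 40.3 -3.5] turn -0.7 tilt [ 0.117 -0.02  -0.993] q6 -2.03 t 36.75
```

Emit:
step_arm --pt "-1 6 -2 0" --pt "-1 10 -1 0" --pt "-1 10 0 0" --pt "0 6 0 0" --pt "0 3 0 0" --pt "0 0 0 0" --pt "0 0 0 0" --pt "0 0 0 0"

```text
clock: 37.42
tool_pos: [0.4929, -0.2177, 0.053]
eef_rot: [0.713, 0.037, 0.044, -0.699]
force: [-4.2, -0.6, 4.9]
finger_gap: 0.048
```

```bash
python3 -c "
from h import *
go(.4916,-.2177,.053,90);print(st()[0]['force'])"
```

```text
pos [ 0.4929 -0.2177  0.053 ] yaw 89.4 shift [-1.3 -0.1 -0. ] turn -0.6 tilt [ 0.115 -0.02  -0.993] q6 -2.05 t 37.4167
[-4.21080674 -0.59856936  4.85089469]
```

Contact with the floor (4.9 N up). Release.

Emit:
step_arm --pt "0 0 0 0" --pt "0 0 0 0" --pt "0 0 0 0" --pt "0 0 0 0" --pt "0 0 0 0" --pt "0 0 0 0" --pt "0 0 0 0" --pt "0 0 0 0" --grip 100

```text
clock: 38.08
tool_pos: [0.4953, -0.2182, 0.0543]
eef_rot: [0.713, 0.039, 0.045, -0.699]
force: [0.2, 0.8, -0.4]
finger_gap: 0.0854
```

```bash
python3 -c "
from h import *
go(.4916,-.2177,.053,90)
show('side','sd4')
im=cv2.imread('pics/sd4.png')[100:300,220:440];cv2.imwrite('pics/sd4c.png',cv2.resize(im,None,fx=2.5,fy=2.5))"
```

```text
pos [ 0.4953 -0.2182  0.0543] yaw 89.4 shift [-3.9  0.8  0.5] turn -0.6 tilt [ 0.119 -0.021 -0.993] q6 -2.05 t 38.0833
```

View pics/sd4c.png

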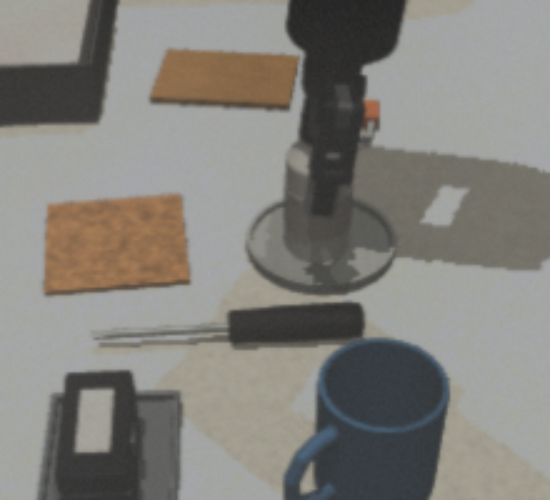

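Emit:
step_arm --pt "0 0 0 0" --pt "0 -10 0 0" --pt "0 -20 0 0" --pt "0 -30 0 0" --pt "0 -35 0 0" --pt "0 -35 0 0" --pt "2 -35 0 0" --pt "2 -20 0 0"

```text
clock: 38.8
tool_pos: [0.4721, -0.2124, 0.244]
eef_rot: [0.712, 0.035, 0.042, -0.7]
force: [0.8, -0.4, -0.4]
finger_gap: 0.0855
```

```bash
python3 -c "
from h import *
go(.4765,.2265,.23,90)
c=get_calibration('scene');print('tape',unproj(c,[(497,163)],.02))
show('wrist','w10');show('side','sd5')"
```

```text
pos [ 0.4721 -0.2124  0.244 ] yaw 89.4 shift [ -1.1   7.2 439.1] turn -0.6 tilt [ 0.108 -0.016 -0.994] q6 -2.03 t 38.8
tape [[0.49409021 0.41953527 0.02      ]]
```

View pics/w10.png

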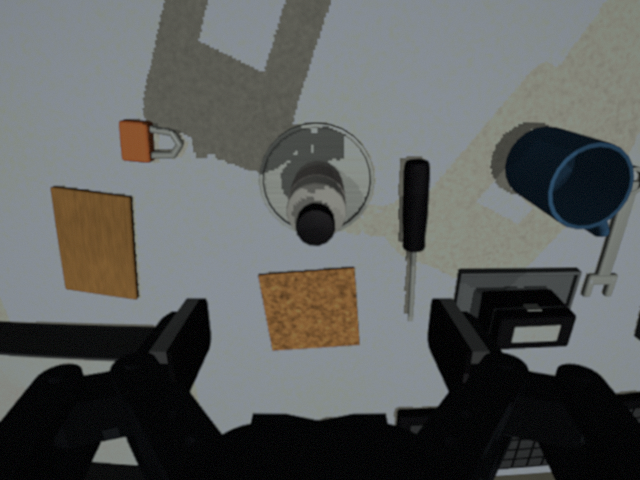

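View pics/sd5.png

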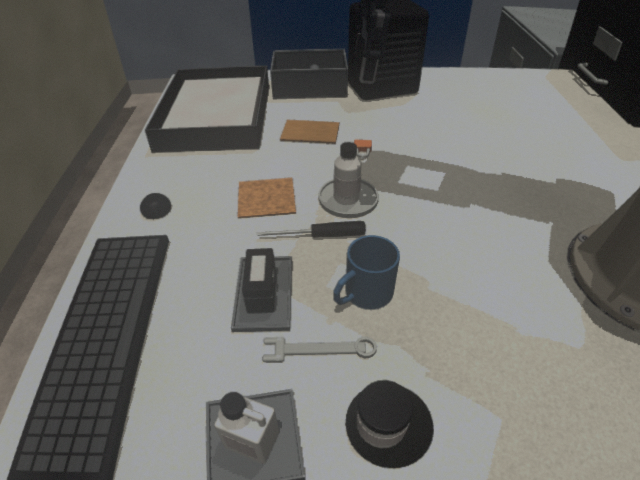

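```bash
python3 -c "
from h import *
c=load('w10');s=load('sd5')
P=unproj(c,[(259,178),(375,175),(316,122)],.011);A=np.c_[2*P[:,:2],np.ones(3)];q=np.linalg.solve(A,(P[:,:2]**2).sum(1));print('saucer',q[:2],np.sqrt(q[2]+q[0]**2+q[1]**2))
print(unproj(c,[(315,227)],.12))
P=unproj(s,[(318,197),(379,197),(349,217)],.011);print('side saucer',(P[0]+P[1])/2,P[2]);print(unproj(s,[(348,150)],.12))
"
```

```text
saucer [ 0.48612434 -0.21877689] 0.05802471102251568
[[ 0.48945336 -0.21808108  0.12      ]]
side saucer [ 0.48743671 -0.20897108  0.011     ] [ 0.49056501 -0.1510105   0.011     ]
[[ 0.49238266 -0.20264534  0.12      ]]
```

Emit:
step_arm --pt "0 0 15 0" --pt "0 0 30 0" --pt "0 0 30 0" --pt "0 0 30 0" --pt "0 0 30 0" --pt "0 0 30 0" --pt "0 0 30 0" --pt "0 0 30 0"

```text
clock: 39.57
tool_pos: [0.4733, 0.0153, 0.2409]
eef_rot: [0.713, 0.033, 0.047, -0.698]
force: [0.3, -0.4, -0.1]
finger_gap: 0.0857
```

Emit:
step_arm --pt "0 0 30 0" --pt "0 0 30 0" --pt "0 0 30 0" --pt "0 0 30 0" --pt "0 0 30 0" --pt "0 0 25 0" --pt "0 0 15 0" --pt "0 0 0 0"

```text
clock: 40.23
tool_pos: [0.4709, 0.2185, 0.2338]
eef_rot: [0.714, 0.033, 0.043, -0.698]
force: [-0.7, -0.0, 0.5]
finger_gap: 0.0851
```

```bash
python3 -c "
from h import *
go(.4765,.2265,.018,90)
show('wrist','w11')"
```

```text
pos [0.4709 0.2185 0.2338] yaw 89.1 shift [-17.8 214.9  12.6] turn -0.9 tilt [ 0.108 -0.023 -0.994] q6 -1.04 t 40.2333
```

View pics/w11.png

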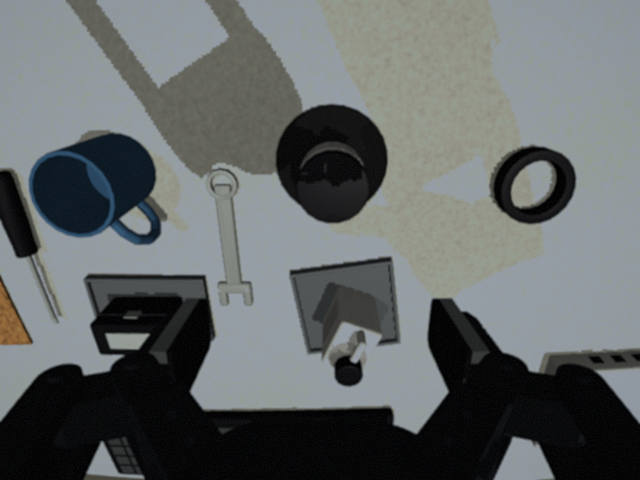

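```bash
python3 -c "
from h import *
c=load('w11')
print(unproj(c,[(297,187),(372,186),(334,223),(334,150)],.059))
P=unproj(c,[(276,160),(387,160),(331,104)],.003);A=np.c_[2*P[:,:2],np.ones(3)];q=np.linalg.solve(A,(P[:,:2]**2).sum(1));print('mat',q[:2])
"
```

```text
[[0.47289613 0.19554855 0.059     ]
 [0.47253988 0.25891042 0.059     ]
 [0.50608189 0.22686444 0.059     ]
 [0.4418045  0.22687868 0.059     ]]
mat [0.4644573  0.22520127]
```

Emit:
step_arm --pt "-2 10 5 0" --pt "-3 20 5 -1" --pt "-3 25 3 0" --pt "-3 25 0 0" --pt "-2 25 0 0" --pt "-2 20 0 0" --pt "0 5 0 0" --pt "0 0 0 0"

```text
clock: 40.95
tool_pos: [0.4677, 0.2203, 0.0942]
eef_rot: [0.715, 0.037, 0.038, -0.697]
force: [0.2, -0.5, 0.7]
finger_gap: 0.0853
```

```bash
python3 -c "
from h import *
go(.4775,.227,.018,90)"
```

```text
pos [0.4677 0.2203 0.0942] yaw 89.8 shift [ 1.7 76.6  8.7] turn -0.2 tilt [ 0.106 -0.026 -0.994] q6 -1.0 t 40.95
```

Emit:
step_arm --pt "0 2 4 0" --pt "0 4 4 0" --pt "0 6 1 0" --pt "0 6 0 0" --pt "0 4 0 0" --pt "0 0 0 0" --pt "0 0 0 0" --pt "0 0 0 0"

```text
clock: 41.62
tool_pos: [0.4728, 0.2298, 0.0738]
eef_rot: [0.714, 0.038, 0.041, -0.698]
force: [-0.4, -0.9, 0.5]
finger_gap: 0.0852
```

```bash
python3 -c "
from h import *
go(.4775,.227,.018,90)"
```

```text
pos [0.4728 0.2298 0.0738] yaw 89.7 shift [-1.5 56.  -1.5] turn -0.3 tilt [ 0.111 -0.023 -0.994] q6 -0.97 t 41.6167
```

Emit:
step_arm --pt "0 6 -1 0" --pt "0 12 0 0" --pt "0 14 0 0" --pt "-1 10 0 0" --pt "0 6 0 0" --pt "0 2 0 0" --pt "0 0 0 0" --pt "0 0 0 0"

```text
clock: 42.28
tool_pos: [0.4785, 0.2277, 0.0219]
eef_rot: [0.714, 0.039, 0.041, -0.698]
force: [-0.2, -0.1, 0.3]
finger_gap: 0.0852
```

```bash
python3 -c "
from h import *
go(.4775,.227,.018,90)
show('wrist','w12')"
```

```text
pos [0.4785 0.2277 0.0219] yaw 89.7 shift [-1.5  3.8 -0.6] turn -0.3 tilt [ 0.113 -0.022 -0.993] q6 -0.96 t 42.2833
```

View pics/w12.png

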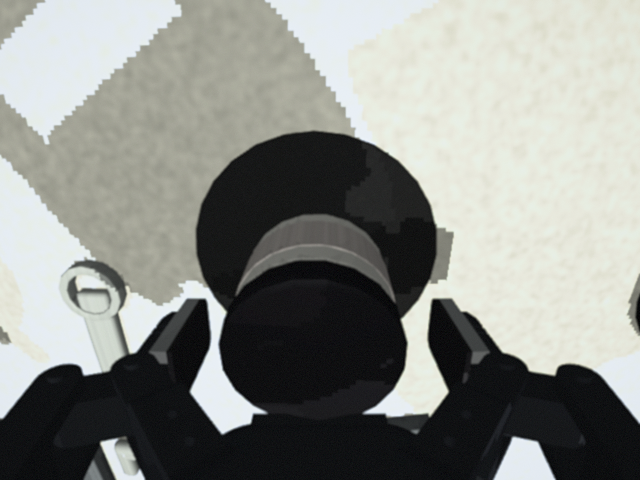

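Centred between the pads. Lower slightly, close, lift.

Emit:
step_arm --pt "-1 3 0 0" --pt "-1 1 0 0" --pt "0 0 0 0" --pt "0 0 0 0" --pt "0 0 0 0" --pt "0 0 0 0" --pt "0 0 0 0" --pt "0 0 0 0"

```text
clock: 43.0
tool_pos: [0.478, 0.2284, 0.0194]
eef_rot: [0.713, 0.04, 0.042, -0.699]
force: [0.2, 0.2, 0.3]
finger_gap: 0.0852
```

Emit:
step_arm --pt "0 0 0 0" --pt "0 0 0 0" --pt "0 0 0 0" --pt "0 0 0 0" --pt "0 0 0 0" --pt "0 0 0 0" --pt "0 0 0 0" --pt "0 0 0 0" --grip 0

```text
clock: 43.67
tool_pos: [0.4778, 0.2283, 0.02]
eef_rot: [0.713, 0.04, 0.042, -0.699]
force: [-1.5, 0.0, 1.5]
finger_gap: 0.0626
```

Emit:
step_arm --pt "0 0 0 0" --pt "0 -10 0 0" --pt "0 -20 0 0" --pt "0 -30 0 0" --pt "0 -30 0 0" --pt "0 -30 0 0" --pt "0 -30 0 0" --pt "0 -20 0 0"

```text
clock: 44.33
tool_pos: [0.4528, 0.2298, 0.193]
eef_rot: [0.715, 0.036, 0.038, -0.697]
force: [0.5, -0.3, -1.1]
finger_gap: 0.0626
```

```bash
python3 -c "
from h import *
go(.649,-.2275,.18,90)
show('wrist','w13')"
```

```text
pos [0.4528 0.2298 0.193 ] yaw 89.7 shift [ 194.7   45.2 -455.8] turn -0.3 tilt [ 0.104 -0.026 -0.994] q6 -1.0 t 44.3333
```

View pics/w13.png

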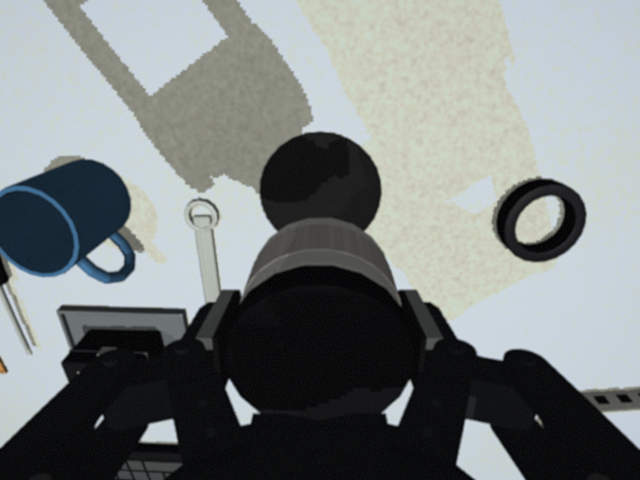

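Emit:
step_arm --pt "6 0 -15 0" --pt "12 1 -29 0" --pt "12 1 -29 0" --pt "12 1 -29 0" --pt "12 1 -29 0" --pt "12 1 -29 0" --pt "12 1 -29 0" --pt "12 1 -29 0"

```text
clock: 45.05
tool_pos: [0.5447, 0.01, 0.2114]
eef_rot: [0.712, 0.043, 0.039, -0.7]
force: [0.6, 0.9, -1.9]
finger_gap: 0.0629
```

Emit:
step_arm --pt "12 0 -29 0" --pt "12 0 -29 0" --pt "12 0 -29 0" --pt "12 0 -29 0" --pt "12 0 -29 0" --pt "12 0 -29 0" --pt "12 0 -25 0" --pt "5 0 -12 0"

```text
clock: 45.72
tool_pos: [0.6345, -0.2145, 0.2275]
eef_rot: [0.712, 0.042, 0.039, -0.7]
force: [-0.6, -0.4, -1.4]
finger_gap: 0.0626
```

```bash
python3 -c "
from h import *
go(.649,-.2275,.022,90)"
```

```text
pos [ 0.6345 -0.2145  0.2275] yaw 90.2 shift [ -9.3 206.   -9.7] turn 0.2 tilt [ 0.115 -0.016 -0.993] q6 -1.93 t 45.7167
```

Emit:
step_arm --pt "-1 10 -3 0" --pt "-2 20 -3 0" --pt "-2 25 -3 0" --pt "-2 25 0 0" --pt "-1 25 0 0" --pt "-1 20 0 0" --pt "0 8 0 0" --pt "0 0 0 0"

```text
clock: 46.38
tool_pos: [0.6365, -0.2215, 0.0863]
eef_rot: [0.71, 0.041, 0.038, -0.701]
force: [-0.7, 0.2, -1.7]
finger_gap: 0.0625
```

```bash
python3 -c "
from h import *
go(.6495,-.2275,.022,90)"
```

```text
pos [ 0.6365 -0.2215  0.0863] yaw 90.2 shift [ 5.7 65.5 -5.2] turn 0.2 tilt [ 0.111 -0.013 -0.994] q6 -1.95 t 46.3833
```

Emit:
step_arm --pt "1 6 -2 0" --pt "1 12 -2 0" --pt "1 14 0 0" --pt "1 12 0 0" --pt "0 8 0 0" --pt "0 3 0 0" --pt "0 0 0 0" --pt "0 0 0 0"

```text
clock: 47.05
tool_pos: [0.6491, -0.2253, 0.0296]
eef_rot: [0.711, 0.042, 0.039, -0.701]
force: [0.5, -0.1, -1.2]
finger_gap: 0.0626
```

```bash
python3 -c "
from h import *
go(.6495,-.2275,.022,90)"
```

```text
pos [ 0.6491 -0.2253  0.0296] yaw 90.2 shift [-0.5  7.6 -2.1] turn 0.2 tilt [ 0.115 -0.013 -0.993] q6 -1.96 t 47.05
```

Emit:
step_arm --pt "0 3 -1 0" --pt "0 2 -1 0" --pt "0 2 0 0" --pt "0 1 0 0" --pt "0 0 0 0" --pt "0 0 0 0" --pt "0 0 0 0" --pt "0 0 0 0"

```text
clock: 47.72
tool_pos: [0.6512, -0.2283, 0.023]
eef_rot: [0.711, 0.043, 0.04, -0.701]
force: [0.1, 0.5, -0.8]
finger_gap: 0.0625
```

```bash
python3 -c "
from h import *
go(.6495,-.2275,.022,90);print(st()[0]['force'])"
```

```text
pos [ 0.6512 -0.2283  0.023 ] yaw 90.2 shift [-1.8  0.8  0.8] turn 0.2 tilt [ 0.117 -0.014 -0.993] q6 -1.96 t 47.7167
[ 0.10030609  0.47990386 -0.7624312 ]
```

Emit:
step_arm --pt "-1 1 0 0" --pt "0 1 0 0" --pt "0 0 0 0" --pt "0 0 0 0" --pt "0 0 0 0" --pt "0 0 0 0" --pt "0 0 0 0" --pt "0 0 0 0"

```text
clock: 48.38
tool_pos: [0.6508, -0.2283, 0.0222]
eef_rot: [0.711, 0.044, 0.04, -0.701]
force: [0.3, 1.0, 0.9]
finger_gap: 0.0625
```

Emit:
step_arm --pt "0 0 0 0" --pt "0 0 0 0" --pt "0 0 0 0" --pt "0 0 0 0" --pt "0 0 0 0" --pt "0 0 0 0" --pt "0 0 0 0" --pt "0 0 0 0" --grip 100

```text
clock: 49.05
tool_pos: [0.6516, -0.2286, 0.0227]
eef_rot: [0.711, 0.044, 0.041, -0.7]
force: [0.6, -0.6, 0.8]
finger_gap: 0.0855
```

Emit:
step_arm --pt "0 0 0 0" --pt "0 -10 0 0" --pt "0 -20 0 0" --pt "0 -30 0 0" --pt "0 -35 0 0" --pt "0 -35 0 0" --pt "2 -35 0 0" --pt "2 -35 0 0"

```text
clock: 49.72
tool_pos: [0.6252, -0.2235, 0.2232]
eef_rot: [0.71, 0.039, 0.035, -0.703]
force: [1.2, -0.1, -0.5]
finger_gap: 0.0856
```

Emit:
step_arm --pt "0 -15 0 0" --pt "0 0 0 0" --pt "0 0 0 0" --pt "0 0 0 0" --pt "0 0 0 0" --pt "0 0 0 0" --pt "0 0 0 0" --pt "0 0 0 0"

```text
clock: 50.38
tool_pos: [0.6244, -0.2238, 0.2458]
eef_rot: [0.71, 0.041, 0.038, -0.701]
force: [0.5, -0.8, -0.2]
finger_gap: 0.0854
```

```bash
python3 -c "
from h import *
go(.6495,-.2275,.022,90)
for n in ('wrist','scene','side'): show(n,'f_'+n)
im=cv2.imread('pics/f_scene.png')[150:400,150:520];cv2.imwrite('pics/f_scenec.png',cv2.resize(im,None,fx=2.1,fy=2.1,interpolation=cv2.INTER_CUBIC))
im=cv2.imread('pics/f_side.png')[120:480,190:450];cv2.imwrite('pics/f_sidec.png',cv2.resize(im,None,fx=1.6,fy=1.6,interpolation=cv2.INTER_CUBIC))"
```

```text
pos [ 0.6244 -0.2238  0.2458] yaw 90.2 shift [-2.000e-01  2.253e+02 -9.000e-01] turn 0.2 tilt [ 0.112 -0.012 -0.994] q6 -1.95 t 50.3833
```

View pics/f_wrist.png

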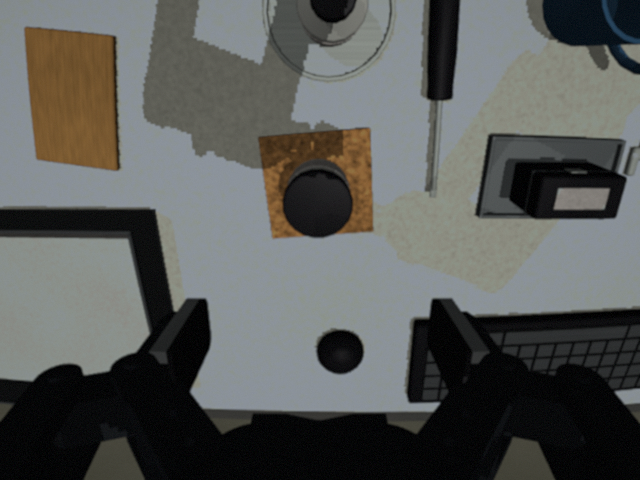

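View pics/f_scenec.png

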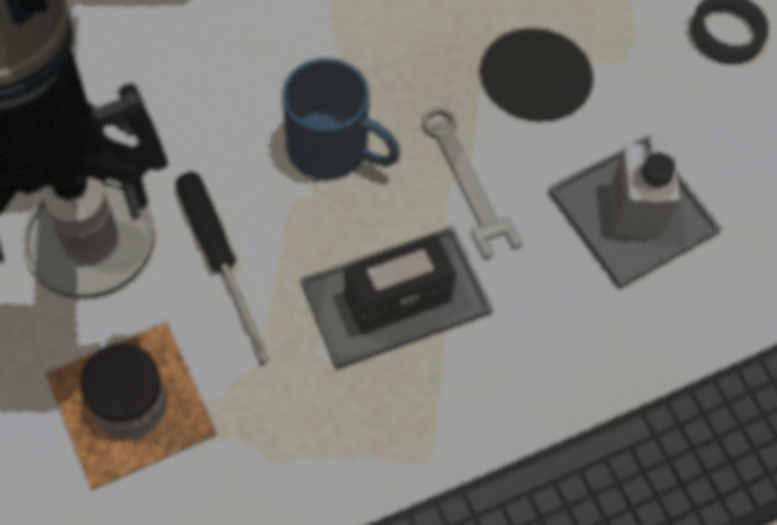

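View pics/f_sidec.png

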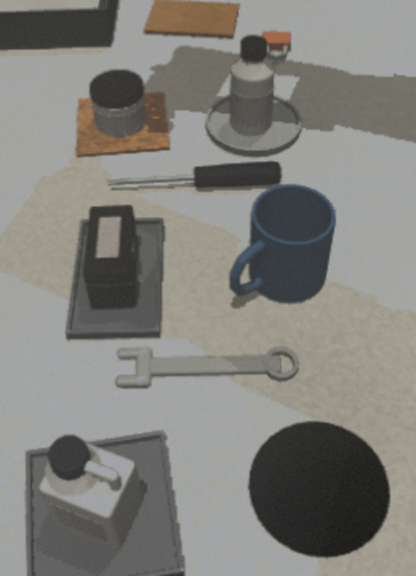

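```bash
python3 -c "
from h import *
w,s,d=load('f_wrist'),load('f_scene'),load('f_side')
m=lambda c,p,z,sc=1,o=(0,0):unproj(c,(np.array(p,float)+.5)/sc-.5+np.array(o),z).mean(0)[:2].round(4)
print('wrist cork',m(w,[(258,137),(370,127),(373,231),(271,238)],.005),'tub',m(w,[(283,202),(353,202),(318,167),(318,237)],.061))
S=(2.1,(150,150))
print('scene cork',m(s,[(46,374),(166,323),(215,434),(93,488)],.005,*S),'tub',m(s,[(81,382),(161,381),(121,343),(121,420)],.061,*S))
print('scene oblong',m(s,[(302,280),(453,229),(491,310),(337,367)],.011,*S),'kit',m(s,[(344,270),(440,236),(454,268),(359,304)],.061,*S))
print('scene square',m(s,[(549,190),(648,137),(720,230),(621,287)],.011,*S),'jugcap',m(s,[(658,166)],.101,*S))
D=(1.6,(190,120))
print('side saucer',m(d,[(206,121),(301,121)],.011,*D),'cap',m(d,[(253,45)],.12,*D))
print('side cork',m(d,[(77,97),(165,92),(170,146),(77,155)],.005,*D),'tub',m(d,[(89,90),(145,88)],.061,*D))
"
```

```text
wrist cork [ 0.6466 -0.2285] tub [ 0.6449 -0.2276]
scene cork [ 0.6493 -0.2283] tub [ 0.6519 -0.2273]
scene oblong [0.6385 0.0112] kit [0.6385 0.0118]
scene square [0.6369 0.2408] jugcap [0.6449 0.2376]
side saucer [ 0.4876 -0.2138] cap [ 0.492  -0.2092]
side cork [ 0.6466 -0.2272] tub [ 0.6467 -0.2161]
```

```bash
python3 -c "
from h import *
print(hand_in(), get_obs()['clock'])"
```

```text
the job is handed in; nothing more can be done
the job is handed in; nothing more can be done
```

I moved all four things to their places and handed in at about 51 s of the 144 s. The tub went to the rubber mat and was let go there. The jug then went into the square tray, the kit case lengthways into the oblong tray, the bottle into the saucer, and finally the tub from the mat onto the cork board. I never touched the mug, and in the last pictures the mat is empty.

| Thing | Place | Distance from the place's centre | Camera |
|---|---|---|---|
| Tub | cork board | 2–3 mm | wrist and scene |
| Kit case | oblong tray | 1–3 mm | scene and wrist |
| Jug | square tray | about 1 mm | wrist and scene |
| Bottle | saucer | 3–6 mm | wrist and side |

All four stand upright and released, with the gripper well clear above them.

- **Side camera:** it showed the tub 11 mm from the board's centre in y. The wrist and scene cameras put it within 3 mm, and my edge points in that side view were poor for y.
- **Absolute positions:** the cameras differed by up to 7 mm, so I relied on offsets measured within one picture.
- **Tool tilt:** the tool's tilt drifted to about 0.11 rad during the job. The kit case was therefore let go slightly tilted while touching the tray, and it settled flat.

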